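# Change over the strips on the vacuum hold-down board

### The job

Switch the vacuum off at its rocker before anything is taken out, then lay the pale planed strips from the black vacuum board in the white tray and lay all the dark rough strips from the mat in the board's lanes. Everything lies flat on the floor of its own lane, one strip to a lane, with its teal end towards the teal end of the tray or board. When all are in place, switch the vacuum on again; leave the other things on the bench where they are.

Things in the scene. Friction and masses are not known exactly. Their poses are not given: they have to be found in the camera images.
- rocker (a joint): the vacuum switch, a seesaw rocker with a steel weight over its hinge (rad): +0.25 = on (white-bar end down), -0.25 = off (black-dot end down). The weight keeps it at either end; pressing the raised end down at its mark with about 1 N until past level (0) makes it fall over to the other end; 22 mm of travel at the mark, half of it to level.
- rocker_on (a point): middle of the white bar on top of the red rocker, on the half farther from the robot, 45 mm from its middle; press here to switch on. The rocker plate (120 x 46 x 12 mm) is hinged 45 mm above the table on a fixed grey box 130 x 76 x 26 mm; a steel roller 32 mm thick lies across its middle, top 46 mm above the hinge; x points from the off end to the on end.
- rocker_off (a point): middle of the black dot on top of the red rocker, on the half nearer the robot, 45 mm from the middle on the other side; press here to switch off
- board: black vacuum hold-down board, fixed, 220 x 224 mm; origin at the middle of its underside, floor at z = 12 mm. Four lanes along x, centred at y = -81, -27, 27, 81 mm, 200 mm long, 50 mm wide between aluminium ribs 4 mm wide and high. A 4 mm high sill closes the near (-x) end; a teal stop 12 mm high closes the far (+x) end. Suction is not simulated.
- tray: low white tray with grey ribs, fixed, 220 x 116 mm; origin at the middle of its underside, floor at z = 6 mm. Two lanes along x, centred at y = -27 and 27 mm, 200 mm long, 50 mm wide between ribs 4 mm wide and high. A 4 mm high sill closes the -x end; a teal wall 12 mm high closes the +x end.
- mat: black rubber mat, fixed, 280 x 190 x 3 mm, on which the rough strips lie at the start; origin at the middle of its underside
- F1_end (a point): planed (finished) strip, pale wood, 160 (x) x 28 (y) x 16 (z) mm, 50 to 80 g; the point is the middle of its teal end face, x points along the strip out of that end, so the strip's centre lies 80 mm back along -x; z is across its thickness. The 36 mm next to the point are painted teal on all sides. At the start it lies in a lane of the vacuum board, or is absent (None).
- F2_end (a point): planed (finished) strip, pale wood, 160 (x) x 28 (y) x 16 (z) mm, 50 to 80 g; the point is the middle of its teal end face, x points along the strip out of that end, so the strip's centre lies 80 mm back along -x; z is across its thickness. The 36 mm next to the point are painted teal on all sides. At the start it lies in a lane of the vacuum board, or is absent (None).
- F3_end (a point): planed (finished) strip, pale wood, 160 (x) x 28 (y) x 16 (z) mm, 50 to 80 g; the point is the middle of its teal end face, x points along the strip out of that end, so the strip's centre lies 80 mm back along -x; z is across its thickness. The 36 mm next to the point are painted teal on all sides. At the start it lies in a lane of the vacuum board, or is absent (None).
- F4_end (a point): planed (finished) strip, pale wood, 160 (x) x 28 (y) x 16 (z) mm, 50 to 80 g; the point is the middle of its teal end face, x points along the strip out of that end, so the strip's centre lies 80 mm back along -x; z is across its thickness. The 36 mm next to the point are painted teal on all sides. At the start it lies in a lane of the vacuum board, or is absent (None).
- B1_end (a point): rough strip, dark wood, 160 (x) x 28 (y) x 16 (z) mm, 50 to 80 g; the point is the middle of its teal end face, x points along the strip out of that end, so the strip's centre lies 80 mm back along -x; z is across its thickness. The 36 mm next to the point are painted teal on all sides. At the start it lies on the mat, or is absent (None).
- B2_end (a point): rough strip, dark wood, 160 (x) x 28 (y) x 16 (z) mm, 50 to 80 g; the point is the middle of its teal end face, x points along the strip out of that end, so the strip's centre lies 80 mm back along -x; z is across its thickness. The 36 mm next to the point are painted teal on all sides. At the start it lies on the mat, or is absent (None).
- B3_end (a point): rough strip, dark wood, 160 (x) x 28 (y) x 16 (z) mm, 50 to 80 g; the point is the middle of its teal end face, x points along the strip out of that end, so the strip's centre lies 80 mm back along -x; z is across its thickness. The 36 mm next to the point are painted teal on all sides. At the start it lies on the mat, or is absent (None).
- B4_end (a point): rough strip, dark wood, 160 (x) x 28 (y) x 16 (z) mm, 50 to 80 g; the point is the middle of its teal end face, x points along the strip out of that end, so the strip's centre lies 80 mm back along -x; z is across its thickness. The 36 mm next to the point are painted teal on all sides. At the start it lies on the mat, or is absent (None).
- paint_tin: steel paint tin with a blue band, 84 mm across, 100 mm tall; bystander, leave it alone; origin at the centre of its underside
- spray_can: white can, 60 mm across, 110 mm tall; bystander, leave it alone; origin at the centre of its underside
- glue_bottle: yellow glue bottle with red cap, 60 mm across, 150 mm tall; bystander, leave it alone; origin at the centre of its underside
- mug: blue mug, 80 mm across, 95 mm tall; bystander, leave it alone; origin at the centre of its underside
- screw_jar: amber screw jar, 70 mm across, 70 mm tall; bystander, leave it alone; origin at the centre of its underside
- sanding_block: cork sanding block, 110 x 66 x 28 mm; bystander, leave it alone; origin at the centre of its underside
Not all that is in view belongs to the job. Leave any yellow look-alike of the part that bears B3_end alone.

How it is judged:
On the way, in this order (a step that is already met when the one before it is completed fails the run):
1. the vacuum is switched off (value of joint rocker below -0.15 rad), for 0.2 s.
2. with the vacuum off, every planed strip lies in the tray and every rough strip in the board, teal ends the right way (x of F1_end in the frame of tray between 0.057 and 0.103 m and z of F1_end in the frame of tray between 0.009 and 0.019 m and (y of F1_end in the frame of tray between -0.042 and -0.012 m or y of F1_end in the frame of tray between 0.012 and 0.042 m) and angle between the x axis of each of F1_end, F2_end, F3_end, F4_end and the x axis of tray, either way round below 0.16 rad and angle between the z axis of each of F1_end, F2_end, F3_end, F4_end and the z axis of tray, either way round below 0.12 rad and x of F2_end in the frame of tray between 0.057 and 0.103 m and z of F2_end in the frame of tray between 0.009 and 0.019 m and (y of F2_end in the frame of tray between -0.042 and -0.012 m or y of F2_end in the frame of tray between 0.012 and 0.042 m) and x of F3_end in the frame of tray between 0.057 and 0.103 m and z of F3_end in the frame of tray between 0.009 and 0.019 m and (y of F3_end in the frame of tray between -0.042 and -0.012 m or y of F3_end in the frame of tray between 0.012 and 0.042 m) and x of F4_end in the frame of tray between 0.057 and 0.103 m and z of F4_end in the frame of tray between 0.009 and 0.019 m and (y of F4_end in the frame of tray between -0.042 and -0.012 m or y of F4_end in the frame of tray between 0.012 and 0.042 m) and x of B1_end in the frame of board between 0.057 and 0.103 m and z of B1_end in the frame of board between 0.015 and 0.025 m and (y of B1_end in the frame of board between -0.096 and -0.066 m or y of B1_end in the frame of board between -0.042 and -0.012 m or y of B1_end in the frame of board between 0.012 and 0.042 m or y of B1_end in the frame of board between 0.066 and 0.096 m) and angle between the x axis of each of B1_end, B2_end, B3_end, B4_end and the x axis of board, either way round below 0.16 rad and angle between the z axis of each of B1_end, B2_end, B3_end, B4_end and the z axis of board, either way round below 0.12 rad and x of B2_end in the frame of board between 0.057 and 0.103 m and z of B2_end in the frame of board between 0.015 and 0.025 m and (y of B2_end in the frame of board between -0.096 and -0.066 m or y of B2_end in the frame of board between -0.042 and -0.012 m or y of B2_end in the frame of board between 0.012 and 0.042 m or y of B2_end in the frame of board between 0.066 and 0.096 m) and x of B3_end in the frame of board between 0.057 and 0.103 m and z of B3_end in the frame of board between 0.015 and 0.025 m and (y of B3_end in the frame of board between -0.096 and -0.066 m or y of B3_end in the frame of board between -0.042 and -0.012 m or y of B3_end in the frame of board between 0.012 and 0.042 m or y of B3_end in the frame of board between 0.066 and 0.096 m) and x of B4_end in the frame of board between 0.057 and 0.103 m and z of B4_end in the frame of board between 0.015 and 0.025 m and (y of B4_end in the frame of board between -0.096 and -0.066 m or y of B4_end in the frame of board between -0.042 and -0.012 m or y of B4_end in the frame of board between 0.012 and 0.042 m or y of B4_end in the frame of board between 0.066 and 0.096 m) and value of joint rocker below -0.15 rad), for 0.2 s.
3. the vacuum is switched on again (value of joint rocker above 0.15 rad), for 0.2 s.
At the end, for the whole second after the job is handed in: Rocker on (over 0.15 rad). Planed strips in tray lanes, rough strips in board lanes: within 15 mm of the lane line, 23 mm of mid-length, 5 mm of resting height, flat to 0.12 rad, straight to 0.16 rad, teal end to teal end, either face up (x of F1_end in the frame of tray between 0.057 and 0.103 m and z of F1_end in the frame of tray between 0.009 and 0.019 m and (y of F1_end in the frame of tray between -0.042 and -0.012 m or y of F1_end in the frame of tray between 0.012 and 0.042 m) and angle between the x axis of each of F1_end, F2_end, F3_end, F4_end and the x axis of tray, either way round below 0.16 rad and angle between the z axis of each of F1_end, F2_end, F3_end, F4_end and the z axis of tray, either way round below 0.12 rad and x of F2_end in the frame of tray between 0.057 and 0.103 m and z of F2_end in the frame of tray between 0.009 and 0.019 m and (y of F2_end in the frame of tray between -0.042 and -0.012 m or y of F2_end in the frame of tray between 0.012 and 0.042 m) and x of F3_end in the frame of tray between 0.057 and 0.103 m and z of F3_end in the frame of tray between 0.009 and 0.019 m and (y of F3_end in the frame of tray between -0.042 and -0.012 m or y of F3_end in the frame of tray between 0.012 and 0.042 m) and x of F4_end in the frame of tray between 0.057 and 0.103 m and z of F4_end in the frame of tray between 0.009 and 0.019 m and (y of F4_end in the frame of tray between -0.042 and -0.012 m or y of F4_end in the frame of tray between 0.012 and 0.042 m) and x of B1_end in the frame of board between 0.057 and 0.103 m and z of B1_end in the frame of board between 0.015 and 0.025 m and (y of B1_end in the frame of board between -0.096 and -0.066 m or y of B1_end in the frame of board between -0.042 and -0.012 m or y of B1_end in the frame of board between 0.012 and 0.042 m or y of B1_end in the frame of board between 0.066 and 0.096 m) and angle between the x axis of each of B1_end, B2_end, B3_end, B4_end and the x axis of board, either way round below 0.16 rad and angle between the z axis of each of B1_end, B2_end, B3_end, B4_end and the z axis of board, either way round below 0.12 rad and x of B2_end in the frame of board between 0.057 and 0.103 m and z of B2_end in the frame of board between 0.015 and 0.025 m and (y of B2_end in the frame of board between -0.096 and -0.066 m or y of B2_end in the frame of board between -0.042 and -0.012 m or y of B2_end in the frame of board between 0.012 and 0.042 m or y of B2_end in the frame of board between 0.066 and 0.096 m) and x of B3_end in the frame of board between 0.057 and 0.103 m and z of B3_end in the frame of board between 0.015 and 0.025 m and (y of B3_end in the frame of board between -0.096 and -0.066 m or y of B3_end in the frame of board between -0.042 and -0.012 m or y of B3_end in the frame of board between 0.012 and 0.042 m or y of B3_end in the frame of board between 0.066 and 0.096 m) and x of B4_end in the frame of board between 0.057 and 0.103 m and z of B4_end in the frame of board between 0.015 and 0.025 m and (y of B4_end in the frame of board between -0.096 and -0.066 m or y of B4_end in the frame of board between -0.042 and -0.012 m or y of B4_end in the frame of board between 0.012 and 0.042 m or y of B4_end in the frame of board between 0.066 and 0.096 m) and value of joint rocker above 0.15 rad); the robot touches nothing.
It fails at once if a planed strip is lifted while the vacuum is on (value of joint rocker above 0.1 rad and height (world z) of any of F1_end, F2_end, F3_end, F4_end above 0.06 m).
It fails at once if a bystander is pushed more than 40 mm or tipped over (distance of any of paint_tin, spray_can, glue_bottle, mug, screw_jar, sanding_block from where it was at the start of the episode above 0.04 m or angle between any of paint_tin, spray_can, glue_bottle, mug, screw_jar, sanding_block's own z axis and vertical above 0.6 rad).
Of F1, F2, F3, F4 only 2 to 2 are there at a start; the rules pass over those that are not, and their reading is None.
Of B1, B2, B3, B4 only 3 to 4 are there at a start; the rules pass over those that are not, and their reading is None.
At some moment in a run one of B1, B2, B3, B4 may be knocked a few centimetres aside while the robot is not near it.
Once in a run the grip may slacken for a moment while it holds something.
It also fails if it takes over 200 s, if anything falls off the work surface, if the arm or the gripper's body presses on something with over 40 N, if the wrist force passes 120 N, or if a joint passes its speed limit or range.

### The arm

A 7-joint arm with a two-finger parallel gripper is mounted at the origin on the work surface. World frame = base frame: x ahead of the robot, y to its left, z up, the work surface at z = 0. Lengths are in m, angles in rad, forces in N, time in s.
With the tool pointing down it reaches from about 0.425 to 0.925 m from the base axis. Payload 6.8 kg.
Tool frame: the origin (TCP) lies midway between the tips of the shut fingers; the grasp point (between the pads) lies 19 mm behind it; z points along the fingers, y is the line along which they close (so a half turn about z gives the same grasp; the last joint's range is limited). The gripper opens to 85 mm and grips with 20 to 120 N. Pads are 22 mm wide; open, the fingers measure 114 mm over their backs; the gripper's body (76 mm by 85 mm) begins 54 mm behind the grasp point. The pads swing forward as they close: fully open they stand 13 mm farther back than shut.
Start: joints at [-1.26, 0.477, 0.022, 1.555, -0.011, 1.109, -0.083], TCP at [0.274, 0.617, 0.197] pointing down, gripper open.
Joint ranges: [-2.96, 2.96], [-0.34, 2.1], [-1.41, 1.46], [0.24, 2.44], [-1.37, 4.51], [0.17, 1.92], [-2.96, 2.96]. Speed limits (rad/s): [2.39, 2.39, 3.14, 3.14, 3.14, 3.14, 3.14].

### API

Orientations are given as a unit quaternion [w, x, y, z].
In Python, from station import bot gives the robot as it stands.
- The arm moves only by the tool jog_arm, never from a script. Its argument "rows" is a list of rows, each an object of numbers: "fingers": the finger opening in mm, from 0 to 85.4; "x", "y", "z": the shift along the tool's x, y, z in mm; "ax", "ay", "az": the turn, a rotation vector about the tool's x, y, z in degrees. A call has exactly 8 rows; each row shifts and turns the commanded pose from where the row before left it, along the tool's axes as they then stand; what a row does not reach is not made up. A row lasts 1/10 s, in which the tool goes at most 50 mm and 8.59 degrees, less where a joint would pass 70% of its speed; a pose out of reach is approached as far as the arm can. A call with a gripper value outside its range is refused whole. The fingers move at their own pace and stop on an object; "force" is the grip in N (left out, the last holds). Time passes only in rows, so rows that do not move let the fingers close, or fill a call up. It gives the time, the measured TCP pose, the force, the opening and the grip force at its end, in the units of the state.
- bot.get_obs(): the state, without advancing time (a new reading comes with each control period).
- bot.read_camera(name): name is "scene" or "top"; returns a dict with "pixels" (420x560x3 uint8, red, green, blue), "vertical_fov" (degrees; the focal length in pixels is half the picture's height over the tangent of half this angle, whatever the lens; pixels are square), "cx", "cy" (the principal point, pixels), "dist_coeffs" ([k1, k2, p1, p2, k3] as OpenCV has them; the pictures are not rectified), "world_from_camera" (4x4, takes a point from camera to world coordinates). Camera axes: x right, y down, z forward; pixel columns grow to the right and rows downward; lengths in m; the calibration is good to about 2 mm. A picture is of the moment at which its call begins. There is no depth.
- bot.hand_in(): hands the job in; it is judged then, once.
The state is a dict: "t": time; "q": joint angles; "joint_vel": joint speeds; "joint_torque": joint torques, N m; "eef_pos": TCP position; "tool_rot": TCP orientation; "contact_force": force on the tool from outside, world axes, zero at the start; "torque": the same for the moment, N m; "gripper_width": opening from 0.0 (shut) to 1.0 (fully open); "grasp_force": force on a finger pad.
Only numpy, scipy, OpenCV 4.12 (cv2) and the standard library are available. Lean on these libraries where they do the work, as an engineer would, in place of code of your own. Each camera call takes 0.05 s, during which the arm holds its last target. There are 200 camera calls.

## Working session

There is one attempt and no reset: what is moved stays moved. The work goes in short steps, Python scripts to look and compute and a tool call to move; the robot and the scene stay as the last step left them, time stands still between calls to the robot, and variables do not carry over. Pictures are saved under pics/ and viewed, at most 14 in all, crops included, and the job is handed in when it is done.

Besides the shell and the picture viewer there is one more tool, called after ">>>" by a JSON object that holds its "name" and its "arguments". jog_arm: Moves the arm, as the interface text tells. Its arguments: {"type":"object","properties":{"rows":{"type":"array","items":{"type":"object","properties":{"fingers":{"type":"number"},"x":{"type":"number"},"y":{"type":"number"},"z":{"type":"number"},"ax":{"type":"number"},"ay":{"type":"number"},"az":{"type":"number"}}}},"force":{"type":"number"}},"required":["rows"]}

```bash
ls; mkdir -p pics; cat > h.py <<'E'
import numpy as np, cv2
from station import bot
def cam(n):
    c=bot.read_camera(n); h,w=c["pixels"].shape[:2]
    f=h/2/np.tan(np.radians(c["vertical_fov"])/2)
    c["K"]=np.array([[f,0,c["cx"]],[0,f,c["cy"]],[0,0,1]]); c["d"]=np.array(c["dist_coeffs"],float); c["T"]=np.array(c["world_from_camera"]); return c
def p2w(c,uv,z):
    u=cv2.undistortPoints(np.array(uv,float).reshape(-1,1,2),c["K"],c["d"]).reshape(-1,2)
    r=np.c_[u,np.ones(len(u))]@c["T"][:3,:3].T; o=c["T"][:3,3]
    return o+r*((np.array(z)-o[2])/r[:,2])[:,None]
def w2p(c,P):
    T=np.linalg.inv(c["T"]); return cv2.projectPoints(np.array(P,float).reshape(-1,1,3),cv2.Rodrigues(T[:3,:3])[0],T[:3,3],c["K"],c["d"])[0].reshape(-1,2)
def save(c,fn,box=None,s=1):
    im=c["pixels"][:,:,::-1]
    if box: x0,y0,x1,y1=box; im=im[y0:y1,x0:x1]
    cv2.imwrite("pics/"+fn,cv2.resize(im,None,fx=s,fy=s,interpolation=cv2.INTER_CUBIC))
E
python3 - <<'E'
from h import *
for n in("top","scene"):
    c=cam(n); save(c,n+"0.png",s=1.42); print(n,c["T"].round(3).tolist(),c["K"][0,0])
o=bot.get_obs(); print(o)
E
```

```text
pics
top [[0.014, -0.996, 0.084, 0.455], [-1.0, -0.015, -0.009, 0.002], [0.01, -0.084, -0.996, 1.212], [0.0, 0.0, 0.0, 1.0]] 480.25851198723507
scene [[0.114, 0.618, -0.778, 1.792], [0.993, -0.058, 0.099, -0.149], [0.016, -0.784, -0.62, 1.053], [0.0, 0.0, 0.0, 1.0]] 520.950850808734
{'t': 0.1, 'q': array([-1.26012491,  0.47769374,  0.02233369,  1.55634075, -0.01151388,
        1.1093301 , -0.08306596]), 'joint_vel': array([-7.25037095e-05, -6.01525868e-04,  5.88101035e-04, -3.14490176e-03,
       -1.13233586e-06,  1.73802582e-04, -6.57635900e-04]), 'joint_torque': array([ 4.53101413e-03, -5.97766507e+01,  1.61363393e+00, -2.81960750e+01,
        1.28138423e-02,  4.98813213e-03,  1.62173916e-05]), 'eef_pos': array([0.27424411, 0.61612817, 0.1964437 ]), 'tool_rot': array([-1.20488960e-04,  2.07831624e-01,  9.78164271e-01, -8.13202838e-04]), 'contact_force': array([ 0.84336518, -0.28128255,  0.12845711]), 'torque': array([0.03518481, 0.00069333, 0.02668063]), 'grasp_force': 0.0, 'gripper_width': 1.0009395909913135}
```

View pics/top0.png

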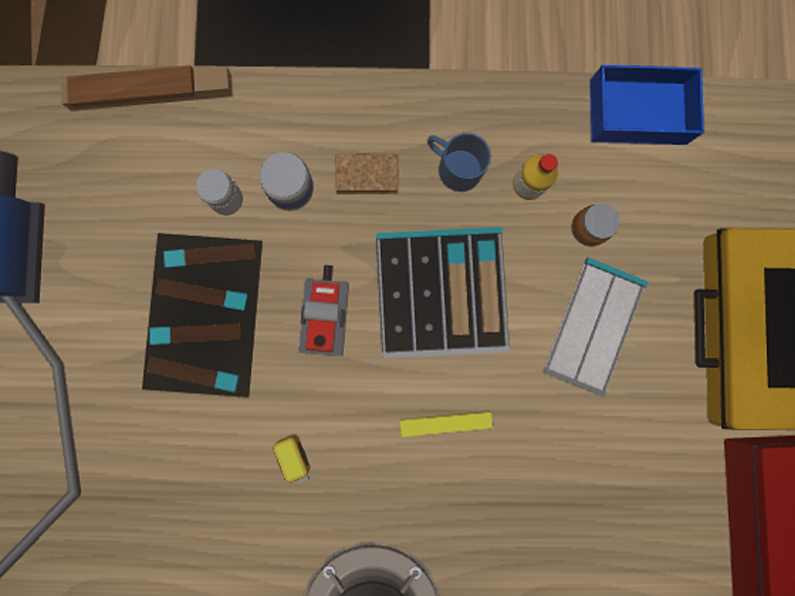

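View pics/scene0.png

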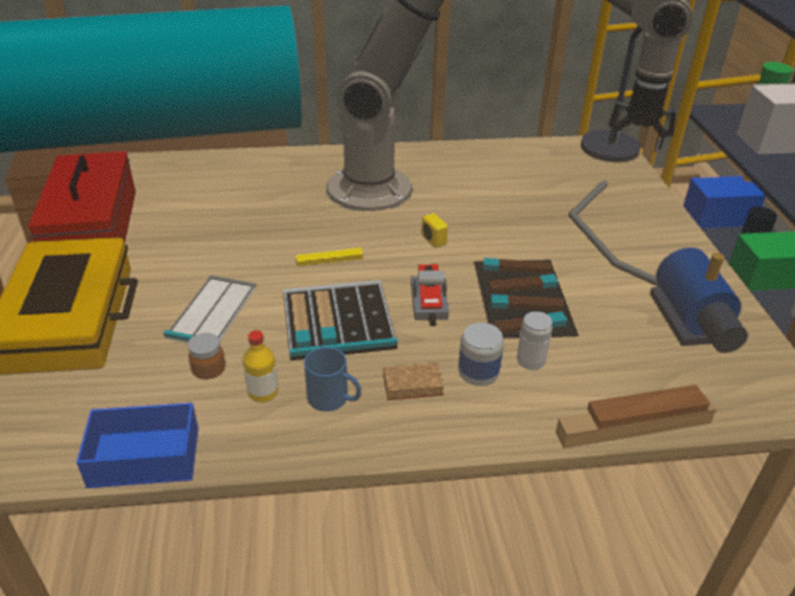

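The top picture shows four dark strips with teal ends on the mat at (210,255), (200,293), (195,333) and (193,374). The pale strips are in the board's two right lanes at (457,288) and (488,285). The rocker is at (323,315) and the empty tray at (597,325). The scene picture agrees.

Possible mix-ups:
- the yellow bar at (446,424), the look-alike to leave alone
- the tape at (291,459)
- the wood stack at (145,87)

I choose by colour: dark strips on the mat, pale strips in the board. Next are the close crops.

```bash
python3 - <<'E'
from h import *
c=cam("top"); save(c,"L.png",(95,155,255,285),4.6); save(c,"R.png",(260,155,460,285),4)
print(w2p(c,[[.274,.617,.197]]))
E
```

```text
[[-28.68281204 327.22416529]]
```

View pics/L.png

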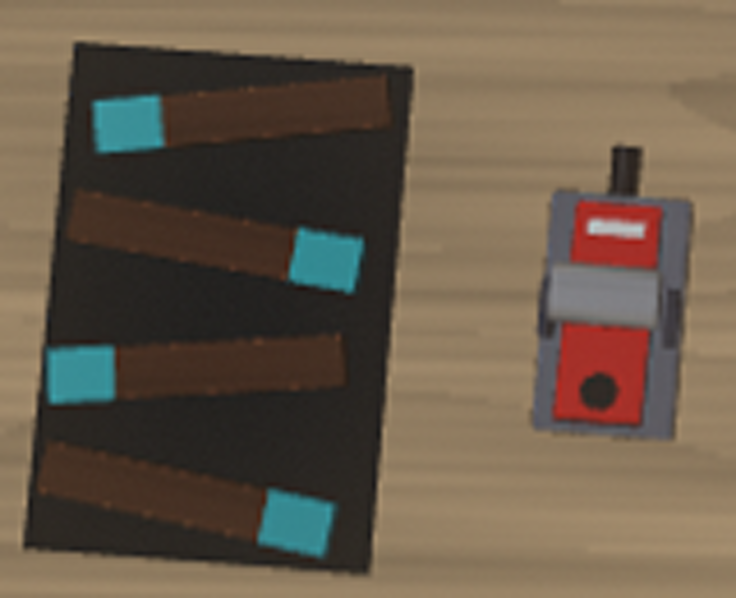

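View pics/R.png

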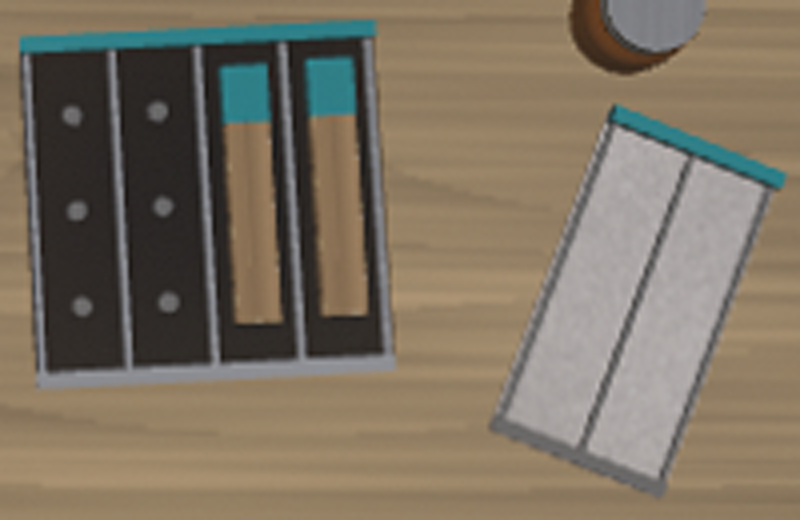

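The left crop confirms the dark strips: teal ends at (128,124), (326,261), (82,375) and (296,524), with the 2nd and 4th teal towards the right. On the rocker, the dot is at (598,391) and the bar at (616,229). The right crop shows pale strips at (252,195) and (337,188), the left two board lanes empty, and the tray rotated with its teal wall at the top.

```bash
cat > meas.py <<'E'
from h import *
from scipy.optimize import least_squares
def fit(c,model,px,x0):
    def P(v):
        R=np.array([[np.cos(v[2]),-np.sin(v[2])],[np.sin(v[2]),np.cos(v[2])]])
        m=np.array(model); return np.c_[m[:,:2]@R.T+v[:2],m[:,2]]
    r=least_squares(lambda v:(w2p(c,P(v))-px).ravel(),x0); return r.x,np.abs(r.fun).max()
E
cat > est.py <<'E'
from meas import *
import json
c=cam("top")
L=lambda p:(np.array(p)+.5)/4.6-.5+[95,155]
R=lambda p:(np.array(p)+.5)/4-.5+[260,155]
S=lambda z:[[.08,.014,z],[.08,-.014,z],[-.08,.014,z],[-.08,-.014,z]]
it={}
it["board"]=fit(c,[[.11,.112,.024],[.11,-.112,.024],[-.11,.112,.016],[-.11,-.112,.016]],R([(20,38),(375,22),(38,387),(396,369)]),[.5,-.1,0])
it["tray"]=fit(c,[[.11,.058,.018],[.11,-.058,.018],[-.11,.058,.01],[-.11,-.058,.01]],R([(614,105),(787,175),(489,430),(663,497)]),[.5,-.4,0])
it["F1"]=fit(c,S(.028),R([(219,67),(267,63),(236,325),(282,322)]),[.5,-.2,0])
it["F2"]=fit(c,S(.028),R([(304,60),(353,57),(321,318),(367,315)]),[.5,-.2,0])
it["Ba"]=fit(c,S(.019),L([(97,154),(93,100),(390,128),(386,74)]),[.5,.3,1.5])
it["Bb"]=fit(c,S(.019),L([(364,237),(353,293),(79,189),(67,240)]),[.5,.3,-1.5])
it["Bc"]=fit(c,S(.019),L([(50,404),(45,350),(346,387),(341,334)]),[.5,.3,1.5])
it["Bd"]=fit(c,S(.019),L([(335,499),(322,557),(50,441),(38,492)]),[.5,.3,-1.5])
for k,(v,e) in it.items(): print(k,v.round(4),"deg",np.degrees(v[2]).round(1),"res",e.round(2))
print("dot",p2w(c,L([(598,391)]),[.062]),"bar",p2w(c,L([(616,229)]),[.04]))
json.dump({k:list(v) for k,(v,e) in it.items()},open("poses.json","w"))
E
python3 est.py
```

```text
board [ 0.5586 -0.1164  0.0646] deg 3.7 res 0.6
tray [ 0.5015 -0.3892 -0.3674] deg -21.1 res 0.45
F1 [ 0.5643 -0.1425  0.0672] deg 3.9 res 0.45
F2 [ 0.5693 -0.1955  0.0616] deg 3.5 res 0.56
Ba [0.618  0.2962 1.6743] deg 95.9 res 0.36
Bb [ 0.5491  0.3079 -1.7307] deg -99.2 res 0.64
Bc [0.479  0.3163 1.6442] deg 94.2 res 0.5
Bd [ 0.41    0.319  -1.7638] deg -101.1 res 0.82
dot [[0.46986579 0.09498638 0.062     ]] bar [[0.55631269 0.08903702 0.04      ]]
```

>>> {"name": "jog_arm", "arguments": {"rows": [{"az": -8, "fingers": 0}, {"az": -8}, {"az": -8}, {"x": -15, "y": -40, "z": 7.5}, {"x": -15, "y": -40, "z": 7.5}, {"x": -15, "y": -40, "z": 7.5}, {"x": -15, "y": -40, "z": 7.5}, {"x": -15, "y": -40, "z": 7.5}], "force": 40}}

```text
invalid input
```

>>> {"name": "jog_arm", "arguments": {"rows": [{"x": -15, "y": -40, "z": 7.5}, {"x": -15, "y": -40, "z": 7.5}, {"x": -15, "y": -40, "z": 7.5}, {"x": -15, "y": -40, "z": 7.5}, {"x": -15, "y": -40, "z": 7.5}, {"x": -15, "y": -40, "z": 7.5}, {"x": -15, "y": -40, "z": 7.5}, {"x": -15, "y": -40, "z": 7.5}]}}

```text
invalid input
```

>>> {"name": "jog_arm", "arguments": {"rows": [{"fingers": 0, "x": 0, "y": 0, "z": 0, "ax": 0, "ay": 0, "az": -8}, {"fingers": 0, "x": 0, "y": 0, "z": 0, "ax": 0, "ay": 0, "az": -8}, {"fingers": 0, "x": 0, "y": 0, "z": 0, "ax": 0, "ay": 0, "az": -8}, {"fingers": 0, "x": -15, "y": -40, "z": 7, "ax": 0, "ay": 0, "az": 0}, {"fingers": 0, "x": -15, "y": -40, "z": 7, "ax": 0, "ay": 0, "az": 0}, {"fingers": 0, "x": -15, "y": -40, "z": 7, "ax": 0, "ay": 0, "az": 0}, {"fingers": 0, "x": -15, "y": -40, "z": 7, "ax": 0, "ay": 0, "az": 0}, {"fingers": 0, "x": -15, "y": -40, "z": 7, "ax": 0, "ay": 0, "az": 0}], "force": 40}}

```text
t: 1.0
eef_pos: [0.3499, 0.4149, 0.162]
tool_rot: [0.0, -0.0, 1.0, 0.0]
contact_force: [0.6, -0.2, 0.8]
gripper_width: -0.001
grasp_force: 0.0
```

>>> {"name": "jog_arm", "arguments": {"rows": [{"fingers": 0, "x": -15, "y": -40, "z": 7, "ax": 0, "ay": 0, "az": 0}, {"fingers": 0, "x": -15, "y": -40, "z": 7, "ax": 0, "ay": 0, "az": 0}, {"fingers": 0, "x": -15, "y": -40, "z": 7, "ax": 0, "ay": 0, "az": 0}, {"fingers": 0, "x": -15, "y": -40, "z": 7, "ax": 0, "ay": 0, "az": 0}, {"fingers": 0, "x": -15, "y": -40, "z": 7, "ax": 0, "ay": 0, "az": 0}, {"fingers": 0, "x": -15, "y": -40, "z": 7, "ax": 0, "ay": 0, "az": 0}, {"fingers": 0, "x": -15, "y": -40, "z": 7, "ax": 0, "ay": 0, "az": 0}, {"fingers": 0, "x": -15, "y": -40, "z": 7, "ax": 0, "ay": 0, "az": 0}]}}

```text
t: 1.8
eef_pos: [0.47, 0.0951, 0.1062]
tool_rot: [0.0, -0.0, 1.0, 0.0]
contact_force: [1.0, 0.5, 0.6]
gripper_width: 0.001
grasp_force: 0.0
```

>>> {"name": "jog_arm", "arguments": {"rows": [{"fingers": 0, "x": 0, "y": 0, "z": 20, "ax": 0, "ay": 0, "az": 0}, {"fingers": 0, "x": 0, "y": 0, "z": 18, "ax": 0, "ay": 0, "az": 0}, {"fingers": 0, "x": 0, "y": 0, "z": 6, "ax": 0, "ay": 0, "az": 0}, {"fingers": 0, "x": 0, "y": 0, "z": 6, "ax": 0, "ay": 0, "az": 0}, {"fingers": 0, "x": 0, "y": 0, "z": 6, "ax": 0, "ay": 0, "az": 0}, {"fingers": 0, "x": 0, "y": 0, "z": 6, "ax": 0, "ay": 0, "az": 0}, {"fingers": 0, "x": 0, "y": 0, "z": 0, "ax": 0, "ay": 0, "az": 0}, {"fingers": 0, "x": 0, "y": 0, "z": 0, "ax": 0, "ay": 0, "az": 0}]}}

```text
t: 2.6
eef_pos: [0.4696, 0.0968, 0.0444]
tool_rot: [0.0, -0.0, 1.0, 0.0]
contact_force: [0.2, -0.6, 0.0]
gripper_width: -0.0
grasp_force: 0.0
```

>>> {"name": "jog_arm", "arguments": {"rows": [{"fingers": 0, "x": 0, "y": 0, "z": -30, "ax": 0, "ay": 0, "az": 0}, {"fingers": 40, "x": 0, "y": 0, "z": -30, "ax": 0, "ay": 0, "az": 0}, {"fingers": 40, "x": -16, "y": -40, "z": 0, "ax": 0, "ay": 0, "az": -4}, {"fingers": 40, "x": -13, "y": -41, "z": 0, "ax": 0, "ay": 0, "az": 0}, {"fingers": 40, "x": -13, "y": -41, "z": 0, "ax": 0, "ay": 0, "az": 0}, {"fingers": 40, "x": -13, "y": -41, "z": 0, "ax": 0, "ay": 0, "az": 0}, {"fingers": 40, "x": -13, "y": -41, "z": 0, "ax": 0, "ay": 0, "az": 0}, {"fingers": 40, "x": -12, "y": -40, "z": 0, "ax": 0, "ay": 0, "az": 0}]}}

```text
t: 3.4
eef_pos: [0.5644, -0.1441, 0.1049]
tool_rot: [0.001, -0.035, 0.999, -0.0]
contact_force: [1.0, 0.1, -0.3]
gripper_width: 0.469
grasp_force: 0.0
```

```bash
python3 - <<'E'
from h import *
c=cam("top"); save(c,"r1.png",(200,150,370,280),4); save(c,"r1b.png",(200,180,260,260),8)
o=bot.get_obs(); print(o["eef_pos"],o["gripper_width"])
E
```

```text
[ 0.56604582 -0.15284335  0.10550875] 0.4678910938544786
```

View pics/r1.png

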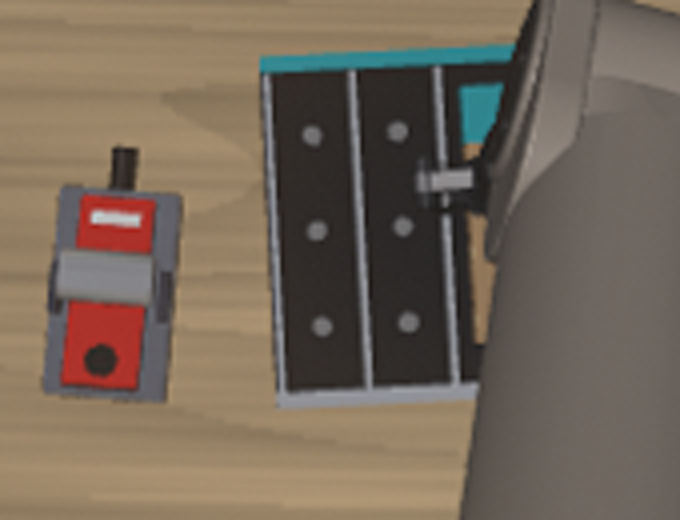

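The rocker's dot and bar barely shift between states in the top view (dot at (100,360), bar at (116,218)), so I check it in the scene view.

```bash
python3 - <<'E'
from h import *
c=cam("scene"); b=(275,175,335,235)
im=c["pixels"][:,:,::-1]
old=cv2.resize(cv2.imread("pics/scene0.png"),(560,420),interpolation=cv2.INTER_AREA)
j=np.hstack([x[b[1]:b[3],b[0]:b[2]] for x in(old,im)])
cv2.imwrite("pics/rock.png",cv2.resize(j,None,fx=6,fy=6,interpolation=cv2.INTER_CUBIC))
o=bot.get_obs(); print(o["eef_pos"],o["gripper_width"],o["contact_force"])
E
```

```text
[ 0.56486068 -0.1497685   0.10518675] 0.46630371413962207 [-0.4722755  -0.02974956 -0.40255192]
```

View pics/rock.png

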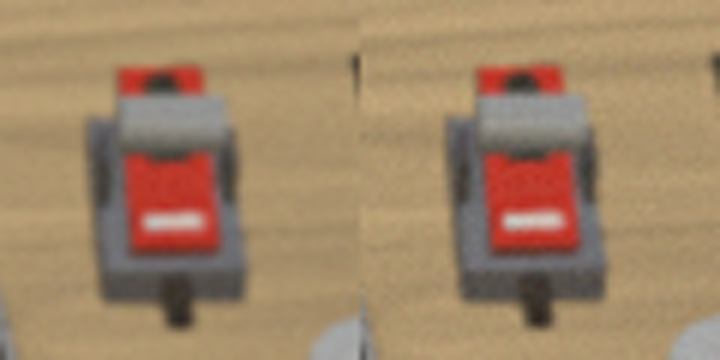

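Left (before) and right (now) look identical: dot at (160,80), bar end low. So the rocker is still on. I check the gripper's position against the picture.

```bash
python3 - <<'E'
from h import *
c=cam("top"); o=bot.get_obs(); p=o["eef_pos"]; print(p)
y=np.array([-.07,.998,0])
for d in(.02,.0345): print(((w2p(c,[p+y*d,p+y*d+[0,0,.019]])-[200,150])*4).round())
s=cam("scene"); q=w2p(s,[p])[0]; print(q)
b=(215,130,375,250); save(s,"g.png",b,5); print((q-b[:2])*5, (w2p(s,[p+y*.02,p-y*.02])-b[:2])*5)
E
```

```text
[ 0.56401738 -0.14602467  0.10470587]
[[477. 203.]
 [481. 199.]]
[[453. 204.]
 [456. 201.]]
[226.74963102 200.59286206]
[ 58.74815511 352.96431029] [[ 92.33973678 349.60244074]
 [ 25.03044201 356.33929874]]
```

View pics/g.png

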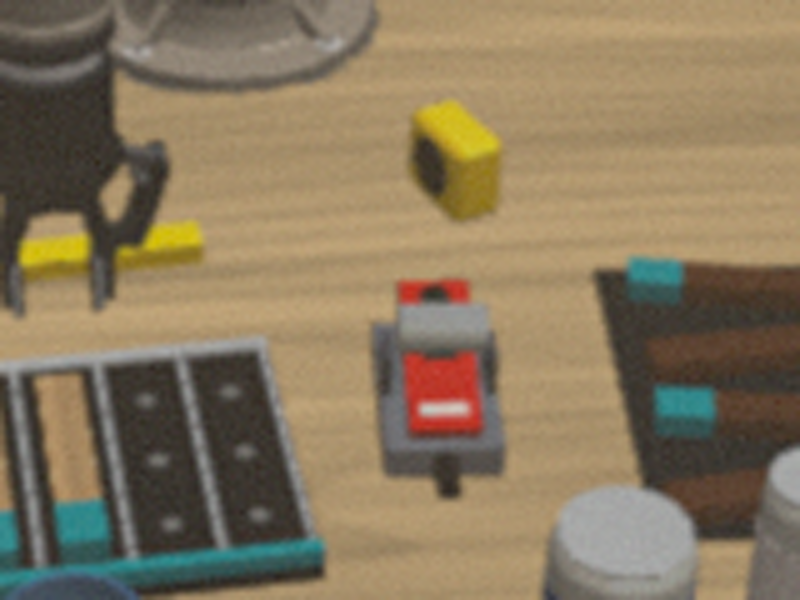

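In this crop the fingertips are at about (18,310) and (103,308), but the reported TCP projects to (59,353). I check the camera consistency.

```bash
python3 - <<'E'
from h import *
import json
s=cam("scene"); o=bot.get_obs(); p=o["eef_pos"]; print(p,o["q"].round(4)); b=np.array([215,130])
f=lambda P:((w2p(s,P)-b)*5).round(0).tolist()
x,y,t=json.load(open("poses.json"))["board"]
R=np.array([[np.cos(t),-np.sin(t)],[np.sin(t),np.cos(t)]])
print("board TL,BL",f([[*(R@[.11,.112]+[x,y]),.024],[*(R@[-.11,.112]+[x,y]),.016]]))
print("dot,bar",f([[.47,.095,.062],[.5563,.089,.04],[.47,.095,.07],[.47,.095,.048]]))
y=np.array([-.07,.998,0])
for dz in(0,.01,.02,.03): print(dz,f([p+y*.02+[0,0,dz],p-y*.02+[0,0,dz]]))
c=cam("top"); save(c,"t2.png",(290,150,410,240),6.6)
g=lambda P:((w2p(c,P)-[290,150])*6.6).round(0).tolist()
for dz in(0,.02): print(dz,g([p+y*.02+[0,0,dz],p-y*.02+[0,0,dz]]))
E
```

```text
[ 0.56342836 -0.14165122  0.10430204] [-0.0152  0.4329  0.1987  1.8816 -0.1125  0.8382  1.8818]
board TL,BL [[324.0, 548.0], [263.0, 334.0]]
dot,bar [[434.0, 295.0], [443.0, 406.0], [434.0, 284.0], [433.0, 312.0]]
0 [[100.0, 349.0], [32.0, 356.0]]
0.01 [[99.0, 336.0], [32.0, 342.0]]
0.02 [[98.0, 322.0], [31.0, 329.0]]
0.03 [[98.0, 309.0], [30.0, 315.0]]
0 [[181.0, 336.0], [295.0, 330.0]]
0.02 [[188.0, 330.0], [303.0, 324.0]]
```

View pics/t2.png

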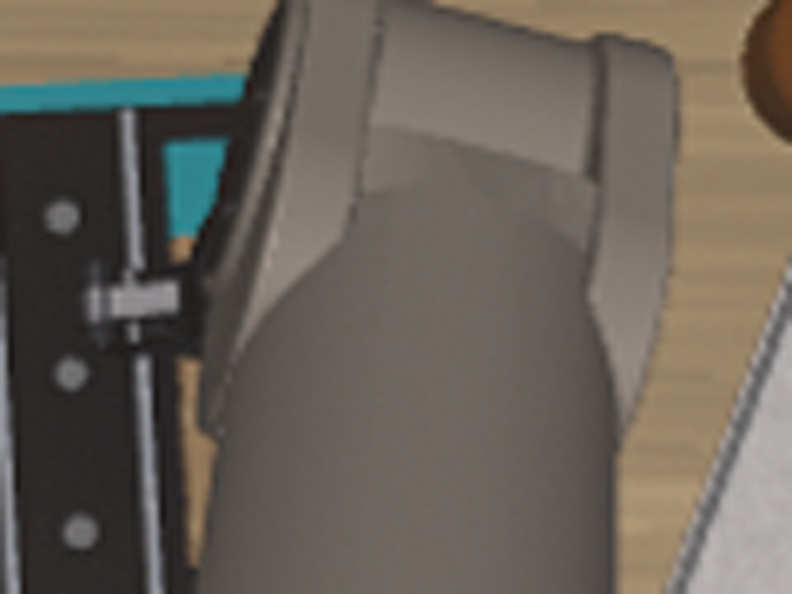

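The fingertips seem to stand about 20 mm higher than reported, which explains the missed press. I go back and press deeper while watching the force.

>>> {"name": "jog_arm", "arguments": {"rows": [{"fingers": 0, "x": 13, "y": 40, "z": 0, "ax": 0, "ay": 0, "az": 0}, {"fingers": 0, "x": 13, "y": 41, "z": 0, "ax": 0, "ay": 0, "az": 0}, {"fingers": 0, "x": 13, "y": 40, "z": 0, "ax": 0, "ay": 0, "az": 0}, {"fingers": 0, "x": 13, "y": 41, "z": 0, "ax": 0, "ay": 0, "az": 0}, {"fingers": 0, "x": 13, "y": 40, "z": 0, "ax": 0, "ay": 0, "az": 0}, {"fingers": 0, "x": 13, "y": 41, "z": 0, "ax": 0, "ay": 0, "az": 0}, {"fingers": 0, "x": 0, "y": 0, "z": 25, "ax": 0, "ay": 0, "az": 0}, {"fingers": 0, "x": 0, "y": 0, "z": 25, "ax": 0, "ay": 0, "az": 0}]}}

```text
t: 4.5
eef_pos: [0.4682, 0.0985, 0.0547]
tool_rot: [0.001, -0.038, 0.999, 0.001]
contact_force: [0.2, -0.3, -0.5]
gripper_width: 0.001
grasp_force: 0.0
```

>>> {"name": "jog_arm", "arguments": {"rows": [{"fingers": 0, "x": 0, "y": 0, "z": 5, "ax": 0, "ay": 0, "az": 0}, {"fingers": 0, "x": 0, "y": 0, "z": 3, "ax": 0, "ay": 0, "az": 0}, {"fingers": 0, "x": 0, "y": 0, "z": 3, "ax": 0, "ay": 0, "az": 0}, {"fingers": 0, "x": 0, "y": 0, "z": 3, "ax": 0, "ay": 0, "az": 0}, {"fingers": 0, "x": 0, "y": 0, "z": 0, "ax": 0, "ay": 0, "az": 0}, {"fingers": 0, "x": 0, "y": 0, "z": 0, "ax": 0, "ay": 0, "az": 0}, {"fingers": 0, "x": 0, "y": 0, "z": 0, "ax": 0, "ay": 0, "az": 0}, {"fingers": 0, "x": 0, "y": 0, "z": 0, "ax": 0, "ay": 0, "az": 0}]}}

```text
t: 5.3
eef_pos: [0.469, 0.0946, 0.0405]
tool_rot: [0.0, -0.035, 0.999, 0.0]
contact_force: [-0.0, 0.3, 0.1]
gripper_width: 0.002
grasp_force: 0.0
```

```bash
python3 - <<'E'
from h import *
s=cam("scene"); save(s,"g2.png",(235,130,355,220),6.6)
o=bot.get_obs(); p=o["eef_pos"]; print(p,o["contact_force"],((w2p(s,[p,p+[0,0,.02]])-[235,130])*6.6).round())
E
```

```text
[0.46896331 0.09460602 0.04044925] [-0.39667081  0.03265147  0.13242479] [[437. 423.]
 [439. 390.]]
```

View pics/g2.png

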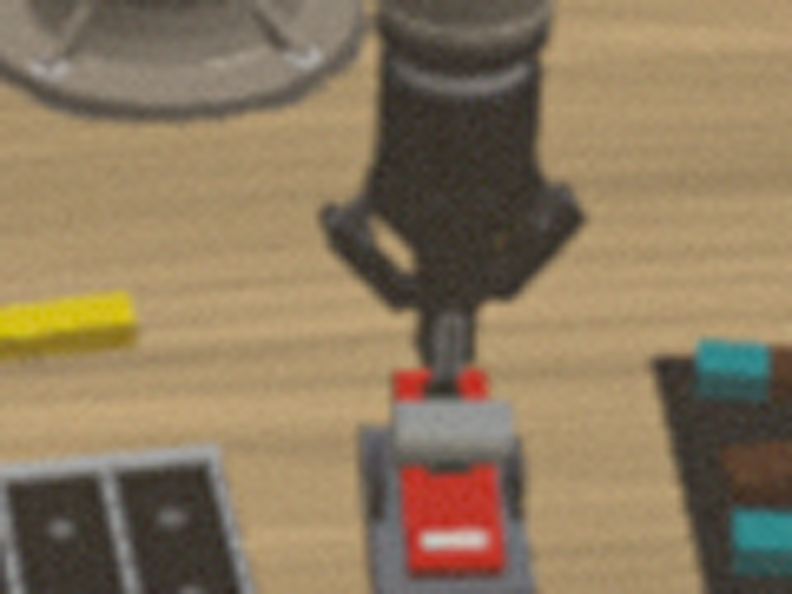

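The shut fingertip is at (448,368), just above the raised dot, while the reported TCP projects to (437,423). I press on down.

>>> {"name": "jog_arm", "arguments": {"rows": [{"fingers": 0, "x": 0, "y": 0, "z": 2, "ax": 0, "ay": 0, "az": 0}, {"fingers": 0, "x": 0, "y": 0, "z": 2, "ax": 0, "ay": 0, "az": 0}, {"fingers": 0, "x": 0, "y": 0, "z": 2, "ax": 0, "ay": 0, "az": 0}, {"fingers": 0, "x": 0, "y": 0, "z": 2, "ax": 0, "ay": 0, "az": 0}, {"fingers": 0, "x": 0, "y": 0, "z": 2, "ax": 0, "ay": 0, "az": 0}, {"fingers": 0, "x": 0, "y": 0, "z": 2, "ax": 0, "ay": 0, "az": 0}, {"fingers": 0, "x": 0, "y": 0, "z": 0, "ax": 0, "ay": 0, "az": 0}, {"fingers": 0, "x": 0, "y": 0, "z": 0, "ax": 0, "ay": 0, "az": 0}]}}

```text
t: 6.15
eef_pos: [0.4688, 0.0946, 0.0283]
tool_rot: [-0.0, -0.035, 0.999, 0.0]
contact_force: [-0.9, -0.5, 0.5]
gripper_width: 0.0
grasp_force: 0.2
```

```bash
python3 - <<'E'
from h import *
s=cam("scene"); save(s,"g3.png",(275,170,335,230),5)
o=bot.get_obs(); print(o["eef_pos"],o["contact_force"],o["joint_torque"].round(2))
E
```

```text
[0.46885582 0.09461022 0.02831583] [-0.45861931 -0.47953971  0.18707195] [ 1.000e-02 -4.368e+01  2.190e+00 -1.703e+01  1.000e-02 -5.000e-02
 -0.000e+00]
```

>>> {"name": "jog_arm", "arguments": {"rows": [{"fingers": 0, "x": 0, "y": 0, "z": 2, "ax": 0, "ay": 0, "az": 0}, {"fingers": 0, "x": 0, "y": 0, "z": 2, "ax": 0, "ay": 0, "az": 0}, {"fingers": 0, "x": 0, "y": 0, "z": 2, "ax": 0, "ay": 0, "az": 0}, {"fingers": 0, "x": 0, "y": 0, "z": 2, "ax": 0, "ay": 0, "az": 0}, {"fingers": 0, "x": 0, "y": 0, "z": 0, "ax": 0, "ay": 0, "az": 0}, {"fingers": 0, "x": 0, "y": 0, "z": 0, "ax": 0, "ay": 0, "az": 0}, {"fingers": 0, "x": 0, "y": 0, "z": 0, "ax": 0, "ay": 0, "az": 0}, {"fingers": 0, "x": 0, "y": 0, "z": 0, "ax": 0, "ay": 0, "az": 0}]}}

```text
t: 7.0
eef_pos: [0.4689, 0.0946, 0.0203]
tool_rot: [0.0, -0.035, 0.999, 0.0]
contact_force: [0.2, -0.8, -0.4]
gripper_width: -0.003
grasp_force: 0.1
```

```bash
cat > rk.py <<'E'
from h import *
def bar(im):  # centroid of the white bar within the rocker patch, BGR
    m=(im[170:235,275:335].min(2)>165); v,u=np.nonzero(m); 
    return u.mean()+275,v.mean()+170,len(u)
if __name__=="__main__":
    s=cam("scene"); print("bar",bar(s["pixels"]))
    o=bot.get_obs(); print(o["eef_pos"],o["contact_force"])
E
python3 rk.py; python3 -c "
from rk import *
print(bar(cv2.resize(cv2.imread('pics/scene0.png'),(560,420),interpolation=cv2.INTER_AREA)))
s=cam('scene'); save(s,'g4.png',(235,130,355,220),6.6)"
```

```text
bar (np.float64(323.3103448275862), np.float64(225.58620689655172), 29)
[0.46887747 0.09461548 0.02033983] [-0.02786601 -0.75513326 -0.33678464]
(np.float64(310.4), np.float64(217.13333333333333), 15)
```

View pics/g4.png

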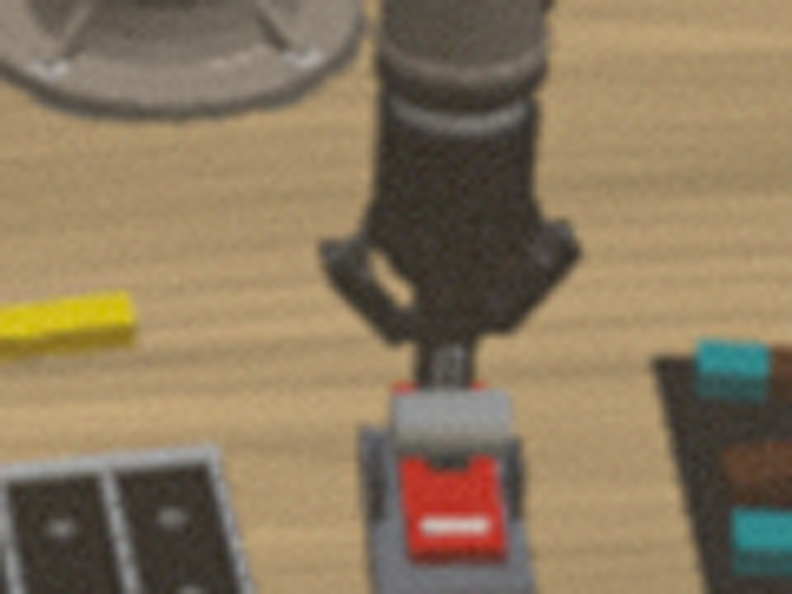

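The tip now bears on the dot and the rocker has started to tilt: the bar moved from (455,541) to (455,524). I press further.

>>> {"name": "jog_arm", "arguments": {"rows": [{"fingers": 0, "x": 0, "y": 0, "z": 2, "ax": 0, "ay": 0, "az": 0}, {"fingers": 0, "x": 0, "y": 0, "z": 2, "ax": 0, "ay": 0, "az": 0}, {"fingers": 0, "x": 0, "y": 0, "z": 2, "ax": 0, "ay": 0, "az": 0}, {"fingers": 0, "x": 0, "y": 0, "z": 2, "ax": 0, "ay": 0, "az": 0}, {"fingers": 0, "x": 0, "y": 0, "z": 1, "ax": 0, "ay": 0, "az": 0}, {"fingers": 0, "x": 0, "y": 0, "z": 0, "ax": 0, "ay": 0, "az": 0}, {"fingers": 0, "x": 0, "y": 0, "z": 0, "ax": 0, "ay": 0, "az": 0}, {"fingers": 0, "x": 0, "y": 0, "z": 0, "ax": 0, "ay": 0, "az": 0}]}}

```text
t: 7.9
eef_pos: [0.4689, 0.0947, 0.0113]
tool_rot: [0.0, -0.035, 0.999, 0.0]
contact_force: [0.0, -0.1, 0.3]
gripper_width: -0.001
grasp_force: 0.0
```

```bash
cat > rk.py <<'E'
from h import *
def bar(im):
    im=im[180:228,290:322].astype(int)
    m=im.min(2)>im.min(2).max()-45; v,u=np.nonzero(m)
    r=(im.max(2)-im.min(2)>110); vr=np.nonzero(r.any(1))[0]
    return "bar",u.mean().round(1)+290,v.mean().round(1)+180,len(u),"red rows",vr.min()+180,vr.max()+180
if __name__=="__main__":
    s=cam("scene"); print(bar(s["pixels"])); save(s,"last.png",(275,170,335,230),5)
    print(bar(cv2.resize(cv2.imread('pics/scene0.png'),(560,420),interpolation=cv2.INTER_AREA)))
    o=bot.get_obs(); print(o["eef_pos"],o["contact_force"])
E
python3 rk.py
```

```text
('bar', np.float64(304.6), np.float64(195.2), 212, 'red rows', np.int64(198), np.int64(208))
('bar', np.float64(304.0), np.float64(196.4), 114, 'red rows', np.int64(186), np.int64(215))
[0.4689188 0.0946613 0.011362 ] [-0.15826519  0.5584415   0.28580886]
```

The rocker flipped: its near red edge went from row 215 to 208 and the force dropped to zero. Reported z is about 35 mm low, so I approach F1 with that in mind.

>>> {"name": "jog_arm", "arguments": {"rows": [{"fingers": 0, "x": 0, "y": 0, "z": -45, "ax": 0, "ay": 0, "az": 0}, {"fingers": 0, "x": 0, "y": 0, "z": -45, "ax": 0, "ay": 0, "az": 0}, {"fingers": 40, "x": -13, "y": -40, "z": 0, "ax": 0, "ay": 0, "az": 0}, {"fingers": 40, "x": -13, "y": -40, "z": 0, "ax": 0, "ay": 0, "az": 0}, {"fingers": 40, "x": -13, "y": -40, "z": 0, "ax": 0, "ay": 0, "az": 0}, {"fingers": 40, "x": -13, "y": -40, "z": 0, "ax": 0, "ay": 0, "az": 0}, {"fingers": 40, "x": -13, "y": -40, "z": 0, "ax": 0, "ay": 0, "az": 0}, {"fingers": 40, "x": -13, "y": -40, "z": 0, "ax": 0, "ay": 0, "az": 0}]}}

```text
t: 8.75
eef_pos: [0.5638, -0.1409, 0.1014]
tool_rot: [0.0, -0.035, 0.999, 0.0]
contact_force: [0.1, -0.3, 0.3]
gripper_width: 0.467
grasp_force: 0.0
```

>>> {"name": "jog_arm", "arguments": {"rows": [{"fingers": 40, "x": 0, "y": 0, "z": 35, "ax": 0, "ay": 0, "az": 0}, {"fingers": 40, "x": 0, "y": 0, "z": 35, "ax": 0, "ay": 0, "az": 0}, {"fingers": 40, "x": 0, "y": 0, "z": 20, "ax": 0, "ay": 0, "az": 0}, {"fingers": 40, "x": 0, "y": 0, "z": 5, "ax": 0, "ay": 0, "az": 0}, {"fingers": 40, "x": 0, "y": 0, "z": 0, "ax": 0, "ay": 0, "az": 0}, {"fingers": 40, "x": 0, "y": 0, "z": 0, "ax": 0, "ay": 0, "az": 0}, {"fingers": 40, "x": 0, "y": 0, "z": 0, "ax": 0, "ay": 0, "az": 0}, {"fingers": 40, "x": 0, "y": 0, "z": 0, "ax": 0, "ay": 0, "az": 0}]}}

```text
t: 9.55
eef_pos: [0.5643, -0.1394, 0.0074]
tool_rot: [0.001, -0.035, 0.999, -0.0]
contact_force: [-0.1, -0.1, 0.0]
gripper_width: 0.468
grasp_force: 0.0
```

```bash
python3 rk.py; python3 - <<'E'
from h import *
import json
s=cam("scene"); b=np.array([180,170]); save(s,"f1.png",(180,170,300,260),6.6)
f=lambda P:((w2p(s,P)-b)*6.6).round().tolist()
p=bot.get_obs()["eef_pos"]; y=np.array([-.07,.998,0])
for dz in(0,.02,.04): print(dz,f([p+y*.02+[0,0,dz],p-y*.02+[0,0,dz]]))
x,yy,t=json.load(open("poses.json"))["F1"]; R=np.array([[np.cos(t),-np.sin(t)],[np.sin(t),np.cos(t)]])
print("strip edges mid top", f([[*(R@[0,d]+[x,yy]),.028] for d in(.014,-.014)]))
E
```

```text
('bar', np.float64(306.0), np.float64(196.9), 449, 'red rows', np.int64(198), np.int64(208))
('bar', np.float64(304.0), np.float64(196.4), 114, 'red rows', np.int64(186), np.int64(215))
[ 0.56409496 -0.1393766   0.00724981] [-0.59650695  0.39810064  0.46107779]
0 [[375.0, 362.0], [290.0, 371.0]]
0.02 [[373.0, 329.0], [287.0, 338.0]]
0.04 [[372.0, 295.0], [285.0, 305.0]]
strip edges mid top [[354.0, 330.0], [294.0, 336.0]]
```

View pics/f1.png

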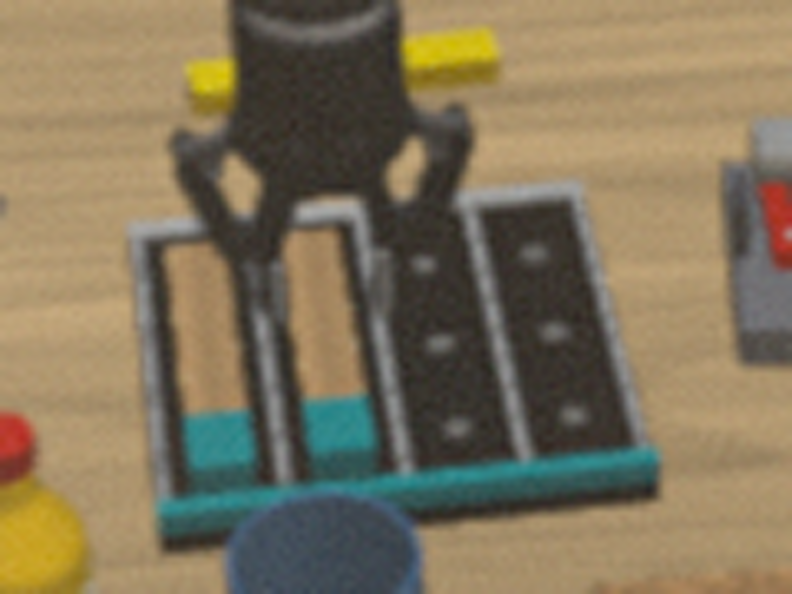

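The tips are at (275,318) and (382,315), straddling the left pale strip and about 10 mm above its top, so the tip is roughly reported z + 30 mm. I lower 17 mm, close and lift.

>>> {"name": "jog_arm", "arguments": {"rows": [{"fingers": 40, "x": 0, "y": -2, "z": 6, "ax": 0, "ay": 0, "az": 0}, {"fingers": 40, "x": 0, "y": 0, "z": 6, "ax": 0, "ay": 0, "az": 0}, {"fingers": 40, "x": 0, "y": 0, "z": 5, "ax": 0, "ay": 0, "az": 0}, {"fingers": 10, "x": 0, "y": 0, "z": 0, "ax": 0, "ay": 0, "az": 0}, {"fingers": 10, "x": 0, "y": 0, "z": 0, "ax": 0, "ay": 0, "az": 0}, {"fingers": 10, "x": 0, "y": 0, "z": 0, "ax": 0, "ay": 0, "az": 0}, {"fingers": 10, "x": 0, "y": 0, "z": 0, "ax": 0, "ay": 0, "az": 0}, {"fingers": 10, "x": 0, "y": 0, "z": 0, "ax": 0, "ay": 0, "az": 0}], "force": 50}}

```text
t: 10.45
eef_pos: [0.5636, -0.1413, -0.0106]
tool_rot: [0.0, -0.035, 0.999, 0.0]
contact_force: [-0.1, -0.8, -0.9]
gripper_width: 0.305
grasp_force: 49.2
```

```bash
cat > plan.py <<'E'
import sys,json,numpy as np
from station import bot
# plan.py: moves for picking/placing; prints world targets and tool deltas (mm, deg) from current pose: first turn az, then shift
D=json.load(open("poses.json")); W=lambda a:(a+180)%360-180
def loc(k,x=0,y=0):
    X,Y,t=D[k]; return X+x*np.cos(t)-y*np.sin(t),Y+x*np.sin(t)+y*np.cos(t)
def tool(o):
    w,x,y,z=o["tool_rot"]; return np.degrees(np.arctan2(2*(x*y+w*z),1-2*(y*y+z*z)))
def delta(p,th,q,th2):
    az=-(th2-th); c,s=np.cos(np.radians(th2)),np.sin(np.radians(th2)); d=(np.array(q)-p)*1000
    return dict(az=round(az,1),x=round(d[0]*c+d[1]*s,1),y=round(d[0]*s-d[1]*c,1),z=round(-d[2],1))
E
python3 - <<'E'
from plan import *
o=bot.get_obs(); p,th=o["eef_pos"],tool(o); print(p,th,o["q"].round(2))
t=np.degrees(D["tray"][2])
print("F1->tray+27",delta(p,th%360,[*loc("tray",0,.027),.08],180+t))
print("F2 centre in board lane offsets",loc("F1"),loc("board",0,-.027),loc("board",0,-.081))
E
```

```text
[ 0.56359382 -0.1412903  -0.01063216] -175.9934623975969 [ 0.01  0.6   0.17  1.94 -0.16  0.61  1.92]
F1->tray+27 {'az': np.float64(25.1), 'x': np.float64(-31.1), 'y': np.float64(-226.6), 'z': np.float64(-90.6)}
F2 centre in board lane offsets (np.float64(0.5643072892604565), np.float64(-0.14245967159878206)) (np.float64(0.5603335218761093), np.float64(-0.1433867689417861)) (np.float64(0.5638177417292941), np.float64(-0.1972742462627247))
```

>>> {"name": "jog_arm", "arguments": {"rows": [{"fingers": 10, "x": 0, "y": 0, "z": -30, "ax": 0, "ay": 0, "az": 0}, {"fingers": 10, "x": 0, "y": 0, "z": -40, "ax": 0, "ay": 0, "az": 8}, {"fingers": 10, "x": 0, "y": 0, "z": -20, "ax": 0, "ay": 0, "az": 8}, {"fingers": 10, "x": 0, "y": 0, "z": 0, "ax": 0, "ay": 0, "az": 8}, {"fingers": 10, "x": 0, "y": 0, "z": 0, "ax": 0, "ay": 0, "az": 1}, {"fingers": 10, "x": -5, "y": -38, "z": 0, "ax": 0, "ay": 0, "az": 0}, {"fingers": 10, "x": -5, "y": -38, "z": 0, "ax": 0, "ay": 0, "az": 0}, {"fingers": 10, "x": -5, "y": -38, "z": 0, "ax": 0, "ay": 0, "az": 0}]}}

```text
t: 11.25
eef_pos: [0.5359, -0.2538, 0.0786]
tool_rot: [-0.001, 0.18, 0.984, 0.0]
contact_force: [0.1, -0.3, -0.8]
gripper_width: 0.304
grasp_force: 49.4
```

>>> {"name": "jog_arm", "arguments": {"rows": [{"fingers": 10, "x": -5, "y": -38, "z": 0, "ax": 0, "ay": 0, "az": 0}, {"fingers": 10, "x": -5, "y": -38, "z": 0, "ax": 0, "ay": 0, "az": 0}, {"fingers": 10, "x": -6, "y": -37, "z": 0, "ax": 0, "ay": 0, "az": 0}, {"fingers": 10, "x": 0, "y": 0, "z": 30, "ax": 0, "ay": 0, "az": 0}, {"fingers": 10, "x": 0, "y": 0, "z": 30, "ax": 0, "ay": 0, "az": 0}, {"fingers": 10, "x": 0, "y": 0, "z": 0, "ax": 0, "ay": 0, "az": 0}, {"fingers": 10, "x": 0, "y": 0, "z": 0, "ax": 0, "ay": 0, "az": 0}, {"fingers": 10, "x": 0, "y": 0, "z": 0, "ax": 0, "ay": 0, "az": 0}]}}

```text
t: 12.05
eef_pos: [0.5121, -0.3647, 0.0206]
tool_rot: [0.001, 0.182, 0.983, -0.0]
contact_force: [0.1, 0.3, 0.0]
gripper_width: 0.306
grasp_force: 49.4
```

```bash
python3 - <<'E'
from plan import *
o=bot.get_obs(); p,th=o["eef_pos"],tool(o); print(p,th,o["grasp_force"],o["gripper_width"])
t=np.degrees(D["tray"][2])
q=np.array([*loc("tray",0,.027),-.0145]); print(delta(p,th%360,q,180+t))
print("tray->F2 (up first)",delta([q[0],q[1],.08],180+t,[*loc("F2"),.05],180+np.degrees(D["F2"][2])))
print("F2->tray-27",delta([*loc("F2"),.08],180+np.degrees(D["F2"][2]),[*loc("tray",0,-.027),.05],180+t))
E
```

```text
[ 0.51206318 -0.36473587  0.02057615] 159.08361287332252 49.4434654712677 0.30609363611605245
{'az': np.float64(0.1), 'x': np.float64(1.1), 'y': np.float64(0.4), 'z': np.float64(35.1)}
tray->F2 (up first) {'az': np.float64(-24.6), 'x': np.float64(-68.4), 'y': np.float64(164.6), 'z': np.float64(30.0)}
F2->tray-27 {'az': np.float64(24.6), 'x': np.float64(-6.3), 'y': np.float64(-232.1), 'z': np.float64(30.0)}
```

>>> {"name": "jog_arm", "arguments": {"rows": [{"fingers": 10, "x": 1, "y": 0, "z": 17, "ax": 0, "ay": 0, "az": 0}, {"fingers": 10, "x": 0, "y": 0, "z": 12, "ax": 0, "ay": 0, "az": 0}, {"fingers": 10, "x": 0, "y": 0, "z": 6, "ax": 0, "ay": 0, "az": 0}, {"fingers": 10, "x": 0, "y": 0, "z": 0, "ax": 0, "ay": 0, "az": 0}, {"fingers": 42, "x": 0, "y": 0, "z": 0, "ax": 0, "ay": 0, "az": 0}, {"fingers": 42, "x": 0, "y": 0, "z": 0, "ax": 0, "ay": 0, "az": 0}, {"fingers": 42, "x": 0, "y": 0, "z": 0, "ax": 0, "ay": 0, "az": 0}, {"fingers": 42, "x": 0, "y": 0, "z": -15, "ax": 0, "ay": 0, "az": 0}]}}

```text
t: 12.85
eef_pos: [0.5091, -0.3631, -0.0016]
tool_rot: [-0.001, 0.182, 0.983, 0.001]
contact_force: [-0.4, 0.7, -0.5]
gripper_width: 0.489
grasp_force: 0.0
```

>>> {"name": "jog_arm", "arguments": {"rows": [{"fingers": 42, "x": 0, "y": 0, "z": -40, "ax": 0, "ay": 0, "az": 0}, {"fingers": 42, "x": 0, "y": 0, "z": -40, "ax": 0, "ay": 0, "az": -8}, {"fingers": 42, "x": 0, "y": 0, "z": 0, "ax": 0, "ay": 0, "az": -8}, {"fingers": 42, "x": 0, "y": 0, "z": 0, "ax": 0, "ay": 0, "az": -8.5}, {"fingers": 42, "x": -17, "y": 41, "z": 0, "ax": 0, "ay": 0, "az": 0}, {"fingers": 42, "x": -17, "y": 41, "z": 0, "ax": 0, "ay": 0, "az": 0}, {"fingers": 42, "x": -17, "y": 41, "z": 0, "ax": 0, "ay": 0, "az": 0}, {"fingers": 42, "x": -17, "y": 41, "z": 10, "ax": 0, "ay": 0, "az": 0}]}}

```text
t: 13.65
eef_pos: [0.5699, -0.1954, 0.0719]
tool_rot: [0.002, -0.03, 1.0, -0.001]
contact_force: [1.1, -0.9, 0.0]
gripper_width: 0.493
grasp_force: 0.0
```

>>> {"name": "jog_arm", "arguments": {"rows": [{"fingers": 42, "x": 0, "y": 0, "z": 20, "ax": 0, "ay": 0, "az": 0}, {"fingers": 42, "x": 0, "y": 0, "z": 20, "ax": 0, "ay": 0, "az": 0}, {"fingers": 42, "x": 0, "y": 0, "z": 0, "ax": 0, "ay": 0, "az": 0}, {"fingers": 42, "x": 0, "y": 0, "z": 0, "ax": 0, "ay": 0, "az": 0}, {"fingers": 42, "x": 0, "y": 0, "z": 0, "ax": 0, "ay": 0, "az": 0}, {"fingers": 42, "x": 0, "y": 0, "z": 0, "ax": 0, "ay": 0, "az": 0}, {"fingers": 42, "x": 0, "y": 0, "z": 0, "ax": 0, "ay": 0, "az": 0}, {"fingers": 42, "x": 0, "y": 0, "z": 0, "ax": 0, "ay": 0, "az": 0}]}}

```text
t: 14.45
eef_pos: [0.5683, -0.1963, 0.0298]
tool_rot: [0.0, -0.03, 1.0, -0.0]
contact_force: [-0.3, -0.6, 0.2]
gripper_width: 0.496
grasp_force: 0.0
```

```bash
python3 - <<'E'
from plan import *
o=bot.get_obs(); p,th=o["eef_pos"],tool(o); print(p,th%360,o["gripper_width"])
print(delta(p,th%360,[*loc("F2"),-.0106],180+np.degrees(D["F2"][2])))
E
```

```text
[ 0.56832801 -0.19634778  0.02978532] 183.49096373212433 0.4959680712392405
{'az': np.float64(-0.0), 'x': np.float64(-1.0), 'y': np.float64(0.8), 'z': np.float64(40.4)}
```

>>> {"name": "jog_arm", "arguments": {"rows": [{"fingers": 42, "x": -1, "y": 1, "z": 20, "ax": 0, "ay": 0, "az": 0}, {"fingers": 42, "x": 0, "y": 0, "z": 14, "ax": 0, "ay": 0, "az": 0}, {"fingers": 42, "x": 0, "y": 0, "z": 6, "ax": 0, "ay": 0, "az": 0}, {"fingers": 10, "x": 0, "y": 0, "z": 0, "ax": 0, "ay": 0, "az": 0}, {"fingers": 10, "x": 0, "y": 0, "z": 0, "ax": 0, "ay": 0, "az": 0}, {"fingers": 10, "x": 0, "y": 0, "z": 0, "ax": 0, "ay": 0, "az": 0}, {"fingers": 10, "x": 0, "y": 0, "z": 0, "ax": 0, "ay": 0, "az": 0}, {"fingers": 10, "x": 0, "y": 0, "z": 0, "ax": 0, "ay": 0, "az": 0}]}}

```text
t: 15.25
eef_pos: [0.5693, -0.1951, -0.0103]
tool_rot: [0.0, -0.031, 1.0, -0.0]
contact_force: [-0.1, -0.2, -0.1]
gripper_width: 0.304
grasp_force: 49.7
```

>>> {"name": "jog_arm", "arguments": {"rows": [{"fingers": 10, "x": 0, "y": 0, "z": -30, "ax": 0, "ay": 0, "az": 0}, {"fingers": 10, "x": 0, "y": 0, "z": -40, "ax": 0, "ay": 0, "az": 8}, {"fingers": 10, "x": 0, "y": 0, "z": -20, "ax": 0, "ay": 0, "az": 8}, {"fingers": 10, "x": 0, "y": 0, "z": 0, "ax": 0, "ay": 0, "az": 8.5}, {"fingers": 10, "x": -1, "y": -39, "z": 0, "ax": 0, "ay": 0, "az": 0}, {"fingers": 10, "x": -1, "y": -39, "z": 0, "ax": 0, "ay": 0, "az": 0}, {"fingers": 10, "x": -1, "y": -39, "z": 0, "ax": 0, "ay": 0, "az": 0}, {"fingers": 10, "x": -1, "y": -39, "z": 0, "ax": 0, "ay": 0, "az": 0}]}}

```text
t: 16.05
eef_pos: [0.5164, -0.3433, 0.0796]
tool_rot: [0.0, 0.182, 0.983, 0.0]
contact_force: [-0.2, 0.2, 0.4]
gripper_width: 0.305
grasp_force: 49.8
```

>>> {"name": "jog_arm", "arguments": {"rows": [{"fingers": 10, "x": -1, "y": -38, "z": 0, "ax": 0, "ay": 0, "az": 0}, {"fingers": 10, "x": -1, "y": -38, "z": 0, "ax": 0, "ay": 0, "az": 0}, {"fingers": 10, "x": 0, "y": 0, "z": 30, "ax": 0, "ay": 0, "az": 0}, {"fingers": 10, "x": 0, "y": 0, "z": 25, "ax": 0, "ay": 0, "az": 0}, {"fingers": 10, "x": 0, "y": 0, "z": 0, "ax": 0, "ay": 0, "az": 0}, {"fingers": 10, "x": 0, "y": 0, "z": 0, "ax": 0, "ay": 0, "az": 0}, {"fingers": 10, "x": 0, "y": 0, "z": 0, "ax": 0, "ay": 0, "az": 0}, {"fingers": 10, "x": 0, "y": 0, "z": 0, "ax": 0, "ay": 0, "az": 0}]}}

```text
t: 16.85
eef_pos: [0.4926, -0.4143, 0.0259]
tool_rot: [0.001, 0.182, 0.983, -0.0]
contact_force: [-0.1, 1.1, -1.3]
gripper_width: 0.307
grasp_force: 49.8
```

```bash
python3 - <<'E'
from plan import *
o=bot.get_obs(); p,th=o["eef_pos"],tool(o); print(p,th%360,o["gripper_width"],o["grasp_force"],o["q"].round(2))
t=180+np.degrees(D["tray"][2])
q=np.array([*loc("tray",0,-.027),-.0145]); print(delta(p,th%360,q,t))
dg=lambda k:np.degrees(D[k][2])
print("tray->Ba",delta([q[0],q[1],.08],t,[*loc("Ba"),.05],dg("Ba")))
E
```

```text
[ 0.49258362 -0.41433435  0.02585439] 159.0304658070584 0.306789641638188 49.77031409740448 [ 0.38  0.64  0.31  1.78 -0.27  0.76  2.03]
{'az': np.float64(0.1), 'x': np.float64(0.7), 'y': np.float64(-0.3), 'z': np.float64(40.4)}
tray->Ba {'az': np.float64(63.0), 'x': np.float64(693.7), 'y': np.float64(198.9), 'z': np.float64(30.0)}
```

>>> {"name": "jog_arm", "arguments": {"rows": [{"fingers": 10, "x": 1, "y": 0, "z": 20, "ax": 0, "ay": 0, "az": 0}, {"fingers": 10, "x": 0, "y": 0, "z": 14, "ax": 0, "ay": 0, "az": 0}, {"fingers": 10, "x": 0, "y": 0, "z": 6, "ax": 0, "ay": 0, "az": 0}, {"fingers": 10, "x": 0, "y": 0, "z": 0, "ax": 0, "ay": 0, "az": 0}, {"fingers": 42, "x": 0, "y": 0, "z": 0, "ax": 0, "ay": 0, "az": 0}, {"fingers": 42, "x": 0, "y": 0, "z": 0, "ax": 0, "ay": 0, "az": 0}, {"fingers": 42, "x": 0, "y": 0, "z": 0, "ax": 0, "ay": 0, "az": 0}, {"fingers": 42, "x": 0, "y": 0, "z": -15, "ax": 0, "ay": 0, "az": 0}]}}

```text
t: 17.65
eef_pos: [0.4894, -0.4125, -0.0016]
tool_rot: [-0.001, 0.182, 0.983, 0.001]
contact_force: [0.6, 0.1, -0.2]
gripper_width: 0.492
grasp_force: 0.0
```

>>> {"name": "jog_arm", "arguments": {"rows": [{"fingers": 42, "x": 0, "y": 0, "z": -40, "ax": 0, "ay": 0, "az": 0}, {"fingers": 42, "x": 0, "y": 0, "z": -40, "ax": 0, "ay": 0, "az": 7}, {"fingers": 42, "x": 0, "y": 0, "z": 0, "ax": 0, "ay": 0, "az": 8}, {"fingers": 42, "x": 0, "y": 0, "z": 0, "ax": 0, "ay": 0, "az": 8}, {"fingers": 42, "x": 0, "y": 0, "z": 0, "ax": 0, "ay": 0, "az": 8}, {"fingers": 42, "x": 0, "y": 0, "z": 0, "ax": 0, "ay": 0, "az": 8}, {"fingers": 42, "x": 0, "y": 0, "z": 0, "ax": 0, "ay": 0, "az": 8}, {"fingers": 42, "x": 0, "y": 0, "z": 0, "ax": 0, "ay": 0, "az": 8}]}}

```text
t: 18.45
eef_pos: [0.491, -0.4136, 0.0808]
tool_rot: [0.001, 0.618, 0.786, 0.0]
contact_force: [-0.0, -0.0, 0.4]
gripper_width: 0.495
grasp_force: 0.0
```

```bash
cat > teal.py <<'E'
from h import *
import json
# teal blobs in the top view -> world xy; heading from brown/teal is kept from poses.json and checked through the blob's place
def blobs(z=.019):
    c=cam("top"); hsv=cv2.cvtColor(c["pixels"],cv2.COLOR_RGB2HSV)
    m=cv2.inRange(hsv,(82,90,70),(100,255,255)); n,l,st,ce=cv2.connectedComponentsWithStats(m)
    return c,[(p2w(c,[ce[i]],[z])[0][:2].round(4),int(st[i,4])) for i in range(1,n) if st[i,4]>40]
def strips(c):
    # brown bodies on the mat: rotated rectangle of brown+teal
    hsv=cv2.cvtColor(c["pixels"],cv2.COLOR_RGB2HSV)
    t=cv2.inRange(hsv,(82,90,70),(100,255,255)); b=cv2.inRange(hsv,(4,80,35),(16,255,120))
    m=cv2.morphologyEx(t|b,cv2.MORPH_OPEN,np.ones((3,3))); m[:, :90]=0; m[:150]=0; m[290:]=0; m[:,375:]=0
    out=[]
    for k in cv2.findContours(m,cv2.RETR_EXTERNAL,cv2.CHAIN_APPROX_NONE)[0]:
        if not 900<cv2.contourArea(k)<2600: continue
        q=np.zeros_like(m); cv2.drawContours(q,[k],-1,255,-1)
        tv=np.argwhere((t>0)&(q>0)).mean(0)[::-1]; w=p2w(c,k.reshape(-1,2),[.019]*len(k))[:,:2]
        (cx,cy),(a,bb),_=cv2.minAreaRect((w*1000).astype(np.float32)); tw=p2w(c,[tv],[.019])[0][:2]
        d=tw-np.array([cx,cy])/1000; out.append((round(cx/1000,4),round(cy/1000,4),round(float(np.degrees(np.arctan2(d[1],d[0]))),1),round(max(a,bb)),round(min(a,bb))))
    return out
if __name__=="__main__":
    c,b=blobs(); [print(x) for x in b]; print("strips"); [print(x) for x in strips(c)]
    print("can",p2w(c,[(151,128),(202,121)],[.11,.1]))
E
python3 teal.py; cat poses.json; python3 -c "
from plan import *
o=bot.get_obs(); print(o['eef_pos'],tool(o)%360,o['q'].round(2))"
```

```text
(array([ 0.6639, -0.1101]), 376)
(array([0.6118, 0.3586]), 176)
(array([ 0.5996, -0.426 ]), 184)
(array([ 0.5709, -0.3864]), 162)
(array([ 0.5516, -0.4337]), 152)
(array([0.5393, 0.2472]), 185)
(array([0.4749, 0.3786]), 189)
(array([0.3972, 0.2589]), 192)
strips
can [[0.72682657 0.2691695  0.11      ]
 [0.74777773 0.15154736 0.1       ]]
{"board": [0.5585914119495169, -0.11644303028131678, 0.06456744364856828], "tray": [0.501518702470887, -0.38917501898399665, -0.3674349385054956], "F1": [0.5643072892604565, -0.14245967159878206, 0.06724592709844758], "F2": [0.5693251659556943, -0.1955088720362508, 0.06155281726058449], "Ba": [0.6179637416973572, 0.2962122298919255, 1.6743098681826358], "Bb": [0.5490527974502725, 0.3078812330995541, -1.7306617075585846], "Bc": [0.4789878887930611, 0.3162906609347654, 1.6441982817104945], "Bd": [0.409956520694597, 0.3190093692873879, -1.7637997053798977]}[ 0.49109342 -0.41335162  0.08052726] 103.32212554205597 [ 0.18  0.62  0.6   1.77 -0.43  0.89  1.2 ]
```

Strips on the mat are where measured, and both pale strips show teal ends at the expected tray spots. Next are the transfers from mat to board.

```bash
cat > pp.py <<'E'
from plan import *
def go(k,lane,thp,thq):
    o=bot.get_obs(); p,th=o["eef_pos"],tool(o); th+=360*round((thp-th)/360); h=[*loc(k),.08]; b=np.array([*loc("board",0,lane),.08]); 
    f=lambda d:{k:float(v) for k,v in d.items()}
    print("now",p.round(4),round(th,1),"q7",o["q"][6].round(2),"grip",o["gripper_width"].round(3),o["grasp_force"].round(1))
    print("to hover",f(delta(p,th,h,thp)),"then down to -.0196: 99.6")
    print("carry",f(delta(h,thp,b,thq)),"down to -.009: 89")
E
python3 -c "
from pp import *
go('Ba',-.081,95.9,3.7)"
```

```text
Traceback (most recent call last):
  File "pp.py", line 5, in go
    print("now",p.round(4),round(th,1),"q7",o["q"][6].round(2),"grip",o["gripper_width"].round(3),o["grasp_force"].round(1))
                                                                      ^^^^^^^^^^^^^^^^^^^^^^^^
AttributeError: 'float' object has no attribute 'round'
```

```bash
sed -i 's/o\["gripper_width"\].round(3),o\["grasp_force"\].round(1)/round(o["gripper_width"],3),round(o["grasp_force"],1)/' pp.py
python3 -c "
from pp import *
go('Ba',-.081,95.9,3.7)"
```

```text
now [ 0.4911 -0.4134  0.0805] 103.3 q7 1.2 grip 0.491 0.0
to hover {'az': 7.4, 'x': 692.8, 'y': 199.1, 'z': 0.5} then down to -.0196: 99.6
carry {'az': 92.2, 'x': -85.9, 'y': 489.0, 'z': -0.0} down to -.009: 89
```

>>> {"name": "jog_arm", "arguments": {"rows": [{"fingers": 42, "x": 0, "y": 0, "z": 0, "ax": 0, "ay": 0, "az": 7.4}, {"fingers": 42, "x": 43, "y": 12, "z": 0, "ax": 0, "ay": 0, "az": 0}, {"fingers": 42, "x": 43, "y": 12, "z": 0, "ax": 0, "ay": 0, "az": 0}, {"fingers": 42, "x": 43, "y": 12, "z": 0, "ax": 0, "ay": 0, "az": 0}, {"fingers": 42, "x": 43, "y": 12, "z": 0, "ax": 0, "ay": 0, "az": 0}, {"fingers": 42, "x": 43, "y": 12, "z": 0, "ax": 0, "ay": 0, "az": 0}, {"fingers": 42, "x": 43, "y": 12, "z": 0, "ax": 0, "ay": 0, "az": 0}, {"fingers": 42, "x": 43, "y": 12, "z": 0, "ax": 0, "ay": 0, "az": 0}]}}

```text
t: 19.3
eef_pos: [0.5399, -0.1029, 0.0804]
tool_rot: [0.0, 0.664, 0.748, 0.001]
contact_force: [1.3, -0.1, -0.2]
gripper_width: 0.494
grasp_force: 0.0
```

>>> {"name": "jog_arm", "arguments": {"rows": [{"fingers": 42, "x": 43, "y": 13, "z": 0, "ax": 0, "ay": 0, "az": 0}, {"fingers": 42, "x": 43, "y": 13, "z": 0, "ax": 0, "ay": 0, "az": 0}, {"fingers": 42, "x": 43, "y": 13, "z": 0, "ax": 0, "ay": 0, "az": 0}, {"fingers": 42, "x": 43, "y": 13, "z": 0, "ax": 0, "ay": 0, "az": 0}, {"fingers": 42, "x": 43, "y": 13, "z": 0, "ax": 0, "ay": 0, "az": 0}, {"fingers": 42, "x": 43, "y": 13, "z": 0, "ax": 0, "ay": 0, "az": 0}, {"fingers": 42, "x": 43, "y": 13, "z": 0, "ax": 0, "ay": 0, "az": 0}, {"fingers": 42, "x": 43, "y": 13, "z": 0, "ax": 0, "ay": 0, "az": 0}]}}

```text
t: 20.1
eef_pos: [0.6034, 0.2511, 0.0806]
tool_rot: [-0.0, 0.664, 0.748, 0.001]
contact_force: [0.2, -0.3, 0.1]
gripper_width: 0.489
grasp_force: 0.0
```

>>> {"name": "jog_arm", "arguments": {"rows": [{"fingers": 42, "x": 48, "y": 11, "z": 0, "ax": 0, "ay": 0, "az": 0}, {"fingers": 42, "x": 0, "y": 0, "z": 30, "ax": 0, "ay": 0, "az": 0}, {"fingers": 42, "x": 0, "y": 0, "z": 25, "ax": 0, "ay": 0, "az": 0}, {"fingers": 42, "x": 0, "y": 0, "z": 0, "ax": 0, "ay": 0, "az": 0}, {"fingers": 42, "x": 0, "y": 0, "z": 0, "ax": 0, "ay": 0, "az": 0}, {"fingers": 42, "x": 0, "y": 0, "z": 0, "ax": 0, "ay": 0, "az": 0}, {"fingers": 42, "x": 0, "y": 0, "z": 0, "ax": 0, "ay": 0, "az": 0}, {"fingers": 42, "x": 0, "y": 0, "z": 0, "ax": 0, "ay": 0, "az": 0}]}}

```text
t: 20.9
eef_pos: [0.6092, 0.298, 0.0256]
tool_rot: [0.0, 0.665, 0.747, 0.001]
contact_force: [0.5, -0.7, 0.5]
gripper_width: 0.491
grasp_force: 0.0
```

```bash
python3 -c "
from pp import *
go('Ba',-.081,95.9,3.7)"
```

```text
now [0.6092 0.298  0.0256] 96.6 q7 -0.01 grip 0.491 0.0
to hover {'az': 0.7, 'x': -2.6, 'y': 8.5, 'z': -54.4} then down to -.0196: 99.6
carry {'az': 92.2, 'x': -85.9, 'y': 489.0, 'z': -0.0} down to -.009: 89
```

>>> {"name": "jog_arm", "arguments": {"rows": [{"fingers": 42, "x": -2.5, "y": 8.5, "z": 0, "ax": 0, "ay": 0, "az": 0.7}, {"fingers": 42, "x": 0, "y": 0, "z": 20, "ax": 0, "ay": 0, "az": 0}, {"fingers": 42, "x": 0, "y": 0, "z": 15, "ax": 0, "ay": 0, "az": 0}, {"fingers": 42, "x": 0, "y": 0, "z": 8, "ax": 0, "ay": 0, "az": 0}, {"fingers": 42, "x": 0, "y": 0, "z": 2, "ax": 0, "ay": 0, "az": 0}, {"fingers": 42, "x": 0, "y": 0, "z": 0, "ax": 0, "ay": 0, "az": 0}, {"fingers": 10, "x": 0, "y": 0, "z": 0, "ax": 0, "ay": 0, "az": 0}, {"fingers": 10, "x": 0, "y": 0, "z": 0, "ax": 0, "ay": 0, "az": 0}]}}

```text
t: 21.7
eef_pos: [0.618, 0.2965, -0.0197]
tool_rot: [0.0, 0.67, 0.743, 0.001]
contact_force: [0.6, 0.6, 0.6]
gripper_width: 0.301
grasp_force: 49.2
```

>>> {"name": "jog_arm", "arguments": {"rows": [{"fingers": 10, "x": 0, "y": 0, "z": 0, "ax": 0, "ay": 0, "az": 0}, {"fingers": 10, "x": 0, "y": 0, "z": 0, "ax": 0, "ay": 0, "az": 0}, {"fingers": 10, "x": 0, "y": 0, "z": -25, "ax": 0, "ay": 0, "az": 0}, {"fingers": 10, "x": 0, "y": 0, "z": -40, "ax": 0, "ay": 0, "az": 0}, {"fingers": 10, "x": 0, "y": 0, "z": -35, "ax": 0, "ay": 0, "az": 0}, {"fingers": 10, "x": 0, "y": 0, "z": 0, "ax": 0, "ay": 0, "az": 0}, {"fingers": 10, "x": 0, "y": 0, "z": 0, "ax": 0, "ay": 0, "az": 0}, {"fingers": 10, "x": 0, "y": 0, "z": 0, "ax": 0, "ay": 0, "az": 0}]}}

```text
t: 22.5
eef_pos: [0.616, 0.2962, 0.0778]
tool_rot: [-0.001, 0.67, 0.743, -0.001]
contact_force: [0.1, -0.7, -0.7]
gripper_width: 0.303
grasp_force: 49.4
```

>>> {"name": "jog_arm", "arguments": {"rows": [{"fingers": 10, "x": 0, "y": 0, "z": -20, "ax": 0, "ay": 0, "az": 0}, {"fingers": 10, "x": -44, "y": -9, "z": 0, "ax": 0, "ay": 0, "az": 0}, {"fingers": 10, "x": -44, "y": -9, "z": 0, "ax": 0, "ay": 0, "az": 0}, {"fingers": 10, "x": -44, "y": -9, "z": 0, "ax": 0, "ay": 0, "az": 0}, {"fingers": 10, "x": -44, "y": -9, "z": 0, "ax": 0, "ay": 0, "az": 0}, {"fingers": 10, "x": -44, "y": -9, "z": 0, "ax": 0, "ay": 0, "az": 0}, {"fingers": 10, "x": -44, "y": -9, "z": 0, "ax": 0, "ay": 0, "az": 0}, {"fingers": 10, "x": -44, "y": -9, "z": 0, "ax": 0, "ay": 0, "az": 0}]}}

```text
t: 23.3
eef_pos: [0.5847, -0.0181, 0.0978]
tool_rot: [-0.001, 0.67, 0.743, -0.001]
contact_force: [0.3, 0.1, -0.9]
gripper_width: 0.305
grasp_force: 49.4
```

>>> {"name": "jog_arm", "arguments": {"rows": [{"fingers": 10, "x": -44, "y": -10, "z": 0, "ax": 0, "ay": 0, "az": 0}, {"fingers": 10, "x": -44, "y": -10, "z": 0, "ax": 0, "ay": 0, "az": 0}, {"fingers": 10, "x": -44, "y": -10, "z": 0, "ax": 0, "ay": 0, "az": 0}, {"fingers": 10, "x": -44, "y": -9, "z": 0, "ax": 0, "ay": 0, "az": 0}, {"fingers": 10, "x": 0, "y": 0, "z": 0, "ax": 0, "ay": 0, "az": 8.4}, {"fingers": 10, "x": 0, "y": 0, "z": 0, "ax": 0, "ay": 0, "az": 8.4}, {"fingers": 10, "x": 0, "y": 0, "z": 0, "ax": 0, "ay": 0, "az": 8.4}, {"fingers": 10, "x": 0, "y": 0, "z": 0, "ax": 0, "ay": 0, "az": 8.4}]}}

```text
t: 24.1
eef_pos: [0.5645, -0.1954, 0.0977]
tool_rot: [-0.001, 0.857, 0.515, -0.001]
contact_force: [-0.9, -0.5, 0.4]
gripper_width: 0.303
grasp_force: 49.4
```

>>> {"name": "jog_arm", "arguments": {"rows": [{"fingers": 10, "x": 0, "y": 0, "z": 0, "ax": 0, "ay": 0, "az": 8.4}, {"fingers": 10, "x": 0, "y": 0, "z": 0, "ax": 0, "ay": 0, "az": 8.4}, {"fingers": 10, "x": 0, "y": 0, "z": 0, "ax": 0, "ay": 0, "az": 8.4}, {"fingers": 10, "x": 0, "y": 0, "z": 0, "ax": 0, "ay": 0, "az": 8.4}, {"fingers": 10, "x": 0, "y": 0, "z": 0, "ax": 0, "ay": 0, "az": 8.4}, {"fingers": 10, "x": 0, "y": 0, "z": 0, "ax": 0, "ay": 0, "az": 8.4}, {"fingers": 10, "x": 0, "y": 0, "z": 0, "ax": 0, "ay": 0, "az": 8.2}, {"fingers": 10, "x": 0, "y": 0, "z": 0, "ax": 0, "ay": 0, "az": 0}]}}

```text
t: 24.9
eef_pos: [0.5646, -0.1952, 0.0976]
tool_rot: [0.0, 0.999, 0.032, -0.002]
contact_force: [-0.3, 0.2, -0.2]
gripper_width: 0.301
grasp_force: 49.4
```

```bash
cat >> pp.py <<'E'
def place(lane,thq):
    o=bot.get_obs(); p,th=o["eef_pos"],tool(o); th+=360*round((thq-th)/360)
    print(p.round(4),round(th,1),"q",o["q"].round(2),"grip",round(o["gripper_width"],3),round(o["grasp_force"],1))
    print({k:float(v) for k,v in delta(p,th,[*loc("board",0,lane),-.009],thq).items()})
E
python3 -c "
from pp import *
place(-.081,3.7)"
```

```text
[ 0.5646 -0.1952  0.0976] 3.6 q [-0.5   0.73  1.08  1.88 -0.76  1.02 -0.59] grip 0.301 49.4
{'az': -0.1, 'x': -0.9, 'y': 2.0, 'z': 106.6}
```

>>> {"name": "jog_arm", "arguments": {"rows": [{"fingers": 10, "x": -1, "y": 2, "z": 30, "ax": 0, "ay": 0, "az": 0}, {"fingers": 10, "x": 0, "y": 0, "z": 35, "ax": 0, "ay": 0, "az": 0}, {"fingers": 10, "x": 0, "y": 0, "z": 25, "ax": 0, "ay": 0, "az": 0}, {"fingers": 10, "x": 0, "y": 0, "z": 10, "ax": 0, "ay": 0, "az": 0}, {"fingers": 10, "x": 0, "y": 0, "z": 6, "ax": 0, "ay": 0, "az": 0}, {"fingers": 10, "x": 0, "y": 0, "z": 0, "ax": 0, "ay": 0, "az": 0}, {"fingers": 42, "x": 0, "y": 0, "z": 0, "ax": 0, "ay": 0, "az": 0}, {"fingers": 42, "x": 0, "y": 0, "z": 0, "ax": 0, "ay": 0, "az": 0}]}}

```text
t: 25.7
eef_pos: [0.5655, -0.1981, -0.0055]
tool_rot: [0.0, 0.999, 0.032, 0.001]
contact_force: [-0.2, 0.2, 0.0]
gripper_width: 0.491
grasp_force: 0.0
```

>>> {"name": "jog_arm", "arguments": {"rows": [{"fingers": 42, "x": 0, "y": 0, "z": 0, "ax": 0, "ay": 0, "az": 0}, {"fingers": 42, "x": 0, "y": 0, "z": -15, "ax": 0, "ay": 0, "az": 0}, {"fingers": 42, "x": 0, "y": 0, "z": -45, "ax": 0, "ay": 0, "az": 0}, {"fingers": 42, "x": 0, "y": 0, "z": -40, "ax": 0, "ay": 0, "az": -8.5}, {"fingers": 42, "x": 0, "y": 0, "z": 0, "ax": 0, "ay": 0, "az": -8.5}, {"fingers": 42, "x": 0, "y": 0, "z": 0, "ax": 0, "ay": 0, "az": -8.5}, {"fingers": 42, "x": 0, "y": 0, "z": 0, "ax": 0, "ay": 0, "az": -8.5}, {"fingers": 42, "x": 0, "y": 0, "z": 0, "ax": 0, "ay": 0, "az": -8.5}]}}

```text
t: 26.5
eef_pos: [0.5649, -0.1981, 0.0948]
tool_rot: [0.0, 0.919, 0.395, 0.001]
contact_force: [0.1, -0.6, 0.8]
gripper_width: 0.494
grasp_force: 0.0
```

>>> {"name": "jog_arm", "arguments": {"rows": [{"fingers": 42, "x": 0, "y": 0, "z": 0, "ax": 0, "ay": 0, "az": -8.5}, {"fingers": 42, "x": 0, "y": 0, "z": 0, "ax": 0, "ay": 0, "az": -8.5}, {"fingers": 42, "x": 0, "y": 0, "z": 0, "ax": 0, "ay": 0, "az": -8.5}, {"fingers": 42, "x": 0, "y": 0, "z": 0, "ax": 0, "ay": 0, "az": -8.5}, {"fingers": 42, "x": 0, "y": 0, "z": 0, "ax": 0, "ay": 0, "az": -0.6}, {"fingers": 42, "x": 0, "y": 0, "z": 0, "ax": 0, "ay": 0, "az": 0}, {"fingers": 42, "x": 0, "y": 0, "z": 0, "ax": 0, "ay": 0, "az": 0}, {"fingers": 42, "x": 0, "y": 0, "z": 0, "ax": 0, "ay": 0, "az": 0}]}}

```text
t: 27.3
eef_pos: [0.5647, -0.1977, 0.0934]
tool_rot: [0.0, 0.762, 0.648, -0.0]
contact_force: [-0.4, -0.5, 0.0]
gripper_width: 0.488
grasp_force: 0.0
```

```bash
python3 teal.py; python3 -c "
from pp import *
go('Bb',-.027,80.8,183.7)"
```

```text
(array([ 0.6639, -0.1101]), 376)
(array([ 0.6289, -0.1938]), 179)
(array([ 0.5937, -0.4408]), 137)
(array([ 0.5687, -0.3895]), 120)
(array([ 0.5516, -0.4349]), 167)
(array([0.5393, 0.2472]), 185)
(array([0.4751, 0.3788]), 187)
(array([0.3972, 0.2588]), 193)
strips
can [[0.72682657 0.2691695  0.11      ]
 [0.74777773 0.15154736 0.1       ]]
now [ 0.5647 -0.1976  0.0933] 80.7 q7 0.51 grip 0.493 0.0
to hover {'az': -0.1, 'x': 496.5, 'y': -96.2, 'z': 13.3} then down to -.0196: 99.6
carry {'az': -102.9, 'x': 17.9, 'y': -451.1, 'z': -0.0} down to -.009: 89
```

>>> {"name": "jog_arm", "arguments": {"rows": [{"fingers": 42, "x": 45, "y": -9, "z": 0, "ax": 0, "ay": 0, "az": 0}, {"fingers": 42, "x": 45, "y": -9, "z": 0, "ax": 0, "ay": 0, "az": 0}, {"fingers": 42, "x": 45, "y": -9, "z": 0, "ax": 0, "ay": 0, "az": 0}, {"fingers": 42, "x": 45, "y": -9, "z": 0, "ax": 0, "ay": 0, "az": 0}, {"fingers": 42, "x": 45, "y": -9, "z": 0, "ax": 0, "ay": 0, "az": 0}, {"fingers": 42, "x": 45, "y": -9, "z": 0, "ax": 0, "ay": 0, "az": 0}, {"fingers": 42, "x": 45, "y": -9, "z": 0, "ax": 0, "ay": 0, "az": 0}, {"fingers": 42, "x": 45, "y": -9, "z": 0, "ax": 0, "ay": 0, "az": 0}]}}

```text
t: 28.15
eef_pos: [0.5509, 0.1711, 0.0934]
tool_rot: [0.0, 0.762, 0.648, 0.0]
contact_force: [1.1, 0.8, 0.5]
gripper_width: 0.493
grasp_force: 0.0
```

>>> {"name": "jog_arm", "arguments": {"rows": [{"fingers": 42, "x": 45, "y": -8, "z": 0, "ax": 0, "ay": 0, "az": 0}, {"fingers": 42, "x": 45, "y": -8, "z": 0, "ax": 0, "ay": 0, "az": 0}, {"fingers": 42, "x": 46, "y": -8, "z": 0, "ax": 0, "ay": 0, "az": 0}, {"fingers": 42, "x": 0, "y": 0, "z": 35, "ax": 0, "ay": 0, "az": 0}, {"fingers": 42, "x": 0, "y": 0, "z": 33, "ax": 0, "ay": 0, "az": 0}, {"fingers": 42, "x": 0, "y": 0, "z": 0, "ax": 0, "ay": 0, "az": 0}, {"fingers": 42, "x": 0, "y": 0, "z": 0, "ax": 0, "ay": 0, "az": 0}, {"fingers": 42, "x": 0, "y": 0, "z": 0, "ax": 0, "ay": 0, "az": 0}]}}

```text
t: 28.95
eef_pos: [0.5507, 0.3071, 0.0271]
tool_rot: [0.0, 0.762, 0.648, 0.001]
contact_force: [-0.1, 0.3, 0.6]
gripper_width: 0.491
grasp_force: 0.0
```

```bash
python3 -c "
from pp import *
go('Bb',-.027,80.8,183.7)"
```

```text
now [0.5507 0.3071 0.0271] 80.7 q7 -0.27 grip 0.491 0.0
to hover {'az': -0.1, 'x': 0.5, 'y': -1.7, 'z': -52.9} then down to -.0196: 99.6
carry {'az': -102.9, 'x': 17.9, 'y': -451.1, 'z': -0.0} down to -.009: 89
```

>>> {"name": "jog_arm", "arguments": {"rows": [{"fingers": 42, "x": 0, "y": -2, "z": 15, "ax": 0, "ay": 0, "az": 0}, {"fingers": 42, "x": 0, "y": 0, "z": 20, "ax": 0, "ay": 0, "az": 0}, {"fingers": 42, "x": 0, "y": 0, "z": 9, "ax": 0, "ay": 0, "az": 0}, {"fingers": 42, "x": 0, "y": 0, "z": 2.5, "ax": 0, "ay": 0, "az": 0}, {"fingers": 42, "x": 0, "y": 0, "z": 0, "ax": 0, "ay": 0, "az": 0}, {"fingers": 10, "x": 0, "y": 0, "z": 0, "ax": 0, "ay": 0, "az": 0}, {"fingers": 10, "x": 0, "y": 0, "z": 0, "ax": 0, "ay": 0, "az": 0}, {"fingers": 10, "x": 0, "y": 0, "z": 0, "ax": 0, "ay": 0, "az": 0}]}}

```text
t: 29.75
eef_pos: [0.5481, 0.3078, -0.0202]
tool_rot: [0.0, 0.762, 0.648, 0.001]
contact_force: [-0.6, -1.1, 5.3]
gripper_width: 0.307
grasp_force: 49.7
```

>>> {"name": "jog_arm", "arguments": {"rows": [{"fingers": 10, "x": 0, "y": 0, "z": 0, "ax": 0, "ay": 0, "az": 0}, {"fingers": 10, "x": 0, "y": 0, "z": -25, "ax": 0, "ay": 0, "az": 0}, {"fingers": 10, "x": 0, "y": 0, "z": -45, "ax": 0, "ay": 0, "az": 0}, {"fingers": 10, "x": 0, "y": 0, "z": -47, "ax": 0, "ay": 0, "az": 0}, {"fingers": 10, "x": -44, "y": 8, "z": 0, "ax": 0, "ay": 0, "az": 0}, {"fingers": 10, "x": -44, "y": 8, "z": 0, "ax": 0, "ay": 0, "az": 0}, {"fingers": 10, "x": -44, "y": 8, "z": 0, "ax": 0, "ay": 0, "az": 0}, {"fingers": 10, "x": -44, "y": 8, "z": 0, "ax": 0, "ay": 0, "az": 0}]}}

```text
t: 30.55
eef_pos: [0.5504, 0.1274, 0.096]
tool_rot: [-0.0, 0.761, 0.648, 0.0]
contact_force: [0.9, -0.3, -0.4]
gripper_width: 0.305
grasp_force: 49.4
```

>>> {"name": "jog_arm", "arguments": {"rows": [{"fingers": 10, "x": -44, "y": 8, "z": 0, "ax": 0, "ay": 0, "az": 0}, {"fingers": 10, "x": -45, "y": 8, "z": 0, "ax": 0, "ay": 0, "az": 0}, {"fingers": 10, "x": -45, "y": 8, "z": 0, "ax": 0, "ay": 0, "az": 0}, {"fingers": 10, "x": -45, "y": 9, "z": 0, "ax": 0, "ay": 0, "az": 0}, {"fingers": 10, "x": -45, "y": 9, "z": 0, "ax": 0, "ay": 0, "az": 0}, {"fingers": 10, "x": -44, "y": 9, "z": 0, "ax": 0, "ay": 0, "az": 0}, {"fingers": 10, "x": 0, "y": 0, "z": 0, "ax": 0, "ay": 0, "az": -8.5}, {"fingers": 10, "x": 0, "y": 0, "z": 0, "ax": 0, "ay": 0, "az": -8.5}]}}

```text
t: 31.35
eef_pos: [0.5576, -0.1462, 0.0958]
tool_rot: [0.0, 0.657, 0.754, -0.0]
contact_force: [0.2, 0.3, -1.2]
gripper_width: 0.306
grasp_force: 49.4
```

>>> {"name": "jog_arm", "arguments": {"rows": [{"fingers": 10, "x": 0, "y": 0, "z": 0, "ax": 0, "ay": 0, "az": -8.5}, {"fingers": 10, "x": 0, "y": 0, "z": 0, "ax": 0, "ay": 0, "az": -8.5}, {"fingers": 10, "x": 0, "y": 0, "z": 0, "ax": 0, "ay": 0, "az": -8.5}, {"fingers": 10, "x": 0, "y": 0, "z": 0, "ax": 0, "ay": 0, "az": -8.5}, {"fingers": 10, "x": 0, "y": 0, "z": 0, "ax": 0, "ay": 0, "az": -8.5}, {"fingers": 10, "x": 0, "y": 0, "z": 0, "ax": 0, "ay": 0, "az": -8.5}, {"fingers": 10, "x": 0, "y": 0, "z": 0, "ax": 0, "ay": 0, "az": -8.5}, {"fingers": 10, "x": 0, "y": 0, "z": 0, "ax": 0, "ay": 0, "az": -8.5}]}}

```text
t: 32.15
eef_pos: [0.558, -0.1439, 0.0958]
tool_rot: [-0.0, 0.121, 0.993, 0.0]
contact_force: [-0.1, -1.0, -0.7]
gripper_width: 0.304
grasp_force: 49.4
```

>>> {"name": "jog_arm", "arguments": {"rows": [{"fingers": 10, "x": 0, "y": 0, "z": 0, "ax": 0, "ay": 0, "az": -8.5}, {"fingers": 10, "x": 0, "y": 0, "z": 0, "ax": 0, "ay": 0, "az": -8.5}, {"fingers": 10, "x": 0, "y": 0, "z": 0, "ax": 0, "ay": 0, "az": -1}, {"fingers": 10, "x": 0, "y": 0, "z": 0, "ax": 0, "ay": 0, "az": 0}, {"fingers": 10, "x": 0, "y": 0, "z": 30, "ax": 0, "ay": 0, "az": 0}, {"fingers": 10, "x": 0, "y": 0, "z": 30, "ax": 0, "ay": 0, "az": 0}, {"fingers": 10, "x": 0, "y": 0, "z": 0, "ax": 0, "ay": 0, "az": 0}, {"fingers": 10, "x": 0, "y": 0, "z": 0, "ax": 0, "ay": 0, "az": 0}]}}

```text
t: 32.95
eef_pos: [0.558, -0.144, 0.0359]
tool_rot: [-0.001, -0.032, 0.999, -0.0]
contact_force: [-0.9, -1.5, -0.6]
gripper_width: 0.307
grasp_force: 49.4
```

```bash
python3 -c "
from pp import *
place(-.027,183.7)"
```

```text
[ 0.558  -0.144   0.0359] 183.7 q [-0.05  0.53  0.26  1.94 -0.2   0.7   1.96] grip 0.307 49.4
{'az': 0.0, 'x': -2.4, 'y': 0.4, 'z': 44.9}
```

>>> {"name": "jog_arm", "arguments": {"rows": [{"fingers": 10, "x": -2, "y": 0, "z": 22, "ax": 0, "ay": 0, "az": 0}, {"fingers": 10, "x": 0, "y": 0, "z": 15, "ax": 0, "ay": 0, "az": 0}, {"fingers": 10, "x": 0, "y": 0, "z": 7, "ax": 0, "ay": 0, "az": 0}, {"fingers": 10, "x": 0, "y": 0, "z": 0, "ax": 0, "ay": 0, "az": 0}, {"fingers": 42, "x": 0, "y": 0, "z": 0, "ax": 0, "ay": 0, "az": 0}, {"fingers": 42, "x": 0, "y": 0, "z": 0, "ax": 0, "ay": 0, "az": 0}, {"fingers": 42, "x": 0, "y": 0, "z": 0, "ax": 0, "ay": 0, "az": 0}, {"fingers": 42, "x": 0, "y": 0, "z": -15, "ax": 0, "ay": 0, "az": 0}]}}

```text
t: 33.75
eef_pos: [0.5589, -0.1435, 0.0062]
tool_rot: [-0.001, -0.033, 0.999, 0.0]
contact_force: [-0.7, -0.2, -0.4]
gripper_width: 0.491
grasp_force: 0.0
```

>>> {"name": "jog_arm", "arguments": {"rows": [{"fingers": 42, "x": 0, "y": 0, "z": -45, "ax": 0, "ay": 0, "az": 0}, {"fingers": 42, "x": 0, "y": 0, "z": -45, "ax": 0, "ay": 0, "az": 8.5}, {"fingers": 42, "x": 0, "y": 0, "z": 0, "ax": 0, "ay": 0, "az": 8.5}, {"fingers": 42, "x": 0, "y": 0, "z": 0, "ax": 0, "ay": 0, "az": 8.5}, {"fingers": 42, "x": 0, "y": 0, "z": 0, "ax": 0, "ay": 0, "az": 8.5}, {"fingers": 42, "x": 0, "y": 0, "z": 0, "ax": 0, "ay": 0, "az": 8.5}, {"fingers": 42, "x": 0, "y": 0, "z": 0, "ax": 0, "ay": 0, "az": 8.5}, {"fingers": 42, "x": 0, "y": 0, "z": 0, "ax": 0, "ay": 0, "az": 8.5}]}}

```text
t: 34.55
eef_pos: [0.5605, -0.1437, 0.0982]
tool_rot: [0.0, 0.47, 0.883, 0.001]
contact_force: [0.1, -0.0, -0.4]
gripper_width: 0.488
grasp_force: 0.0
```

>>> {"name": "jog_arm", "arguments": {"rows": [{"fingers": 42, "x": 0, "y": 0, "z": 0, "ax": 0, "ay": 0, "az": 8.5}, {"fingers": 42, "x": 0, "y": 0, "z": 0, "ax": 0, "ay": 0, "az": 8.5}, {"fingers": 42, "x": 0, "y": 0, "z": 0, "ax": 0, "ay": 0, "az": 8.5}, {"fingers": 42, "x": 0, "y": 0, "z": 0, "ax": 0, "ay": 0, "az": 4.5}, {"fingers": 42, "x": 0, "y": 0, "z": 0, "ax": 0, "ay": 0, "az": 0}, {"fingers": 42, "x": 0, "y": 0, "z": 0, "ax": 0, "ay": 0, "az": 0}, {"fingers": 42, "x": 0, "y": 0, "z": 0, "ax": 0, "ay": 0, "az": 0}, {"fingers": 42, "x": 0, "y": 0, "z": 0, "ax": 0, "ay": 0, "az": 0}]}}

```text
t: 35.35
eef_pos: [0.5603, -0.1438, 0.0971]
tool_rot: [-0.0, 0.68, 0.733, 0.0]
contact_force: [-0.4, -0.4, -0.5]
gripper_width: 0.489
grasp_force: 0.0
```

```bash
python3 teal.py; python3 rk.py;python3 -c "
from pp import *
go('Bc',.027,94.2,3.7)"
```

```text
(array([ 0.6621, -0.0816]), 280)
(array([ 0.6269, -0.1328]), 88)
(array([ 0.5992, -0.4268]), 184)
(array([ 0.5709, -0.3864]), 162)
(array([ 0.5516, -0.435 ]), 166)
(array([0.475 , 0.3787]), 188)
(array([0.3972, 0.2589]), 192)
strips
can [[0.72682657 0.2691695  0.11      ]
 [0.74777773 0.15154736 0.1       ]]
('bar', np.float64(304.6), np.float64(194.2), 239, 'red rows', np.int64(198), np.int64(208))
('bar', np.float64(304.0), np.float64(196.4), 114, 'red rows', np.int64(186), np.int64(215))
[ 0.56016738 -0.14386859  0.0968879 ] [ 0.06095679  0.22775399 -0.27471801]
now [ 0.5602 -0.1439  0.0969] 94.3 q7 0.62 grip 0.491 0.0
to hover {'az': 0.1, 'x': 464.9, 'y': -47.3, 'z': 16.9} then down to -.0196: 99.6
carry {'az': 90.5, 'x': 51.5, 'y': 410.0, 'z': -0.0} down to -.009: 89
```

>>> {"name": "jog_arm", "arguments": {"rows": [{"fingers": 42, "x": 42, "y": -4, "z": 0, "ax": 0, "ay": 0, "az": 0}, {"fingers": 42, "x": 42, "y": -4, "z": 0, "ax": 0, "ay": 0, "az": 0}, {"fingers": 42, "x": 42, "y": -4, "z": 0, "ax": 0, "ay": 0, "az": 0}, {"fingers": 42, "x": 42, "y": -4, "z": 0, "ax": 0, "ay": 0, "az": 0}, {"fingers": 42, "x": 42, "y": -4, "z": 0, "ax": 0, "ay": 0, "az": 0}, {"fingers": 42, "x": 42, "y": -4, "z": 0, "ax": 0, "ay": 0, "az": 0}, {"fingers": 42, "x": 42, "y": -4, "z": 0, "ax": 0, "ay": 0, "az": 0}, {"fingers": 42, "x": 42, "y": -4, "z": 0, "ax": 0, "ay": 0, "az": 0}]}}

```text
t: 36.25
eef_pos: [0.5027, 0.1905, 0.097]
tool_rot: [-0.0, 0.68, 0.733, 0.0]
contact_force: [0.3, -0.6, -0.4]
gripper_width: 0.496
grasp_force: 0.0
```

>>> {"name": "jog_arm", "arguments": {"rows": [{"fingers": 42, "x": 43, "y": -5, "z": 0, "ax": 0, "ay": 0, "az": 0}, {"fingers": 42, "x": 43, "y": -5, "z": 0, "ax": 0, "ay": 0, "az": 0}, {"fingers": 42, "x": 43, "y": -5, "z": 0, "ax": 0, "ay": 0, "az": 0}, {"fingers": 42, "x": 0, "y": 0, "z": 36, "ax": 0, "ay": 0, "az": 0}, {"fingers": 42, "x": 0, "y": 0, "z": 36, "ax": 0, "ay": 0, "az": 0}, {"fingers": 42, "x": 0, "y": 0, "z": 0, "ax": 0, "ay": 0, "az": 0}, {"fingers": 42, "x": 0, "y": 0, "z": 0, "ax": 0, "ay": 0, "az": 0}, {"fingers": 42, "x": 0, "y": 0, "z": 0, "ax": 0, "ay": 0, "az": 0}]}}

```text
t: 37.05
eef_pos: [0.4799, 0.3164, 0.0265]
tool_rot: [0.0, 0.68, 0.733, 0.001]
contact_force: [0.5, -0.7, 1.0]
gripper_width: 0.493
grasp_force: 0.0
```

```bash
python3 -c "
from pp import *
go('Bc',.027,94.2,3.7)
print(delta([*loc('Bc'),0],94.2,[*loc('board',0,.027),0],94.2))"
```

```text
now [0.4799 0.3164 0.0265] 94.2 q7 -0.15 grip 0.493 0.0
to hover {'az': 0.0, 'x': -0.0, 'y': -0.9, 'z': -53.5} then down to -.0196: 99.6
carry {'az': 90.5, 'x': 51.5, 'y': 410.0, 'z': -0.0} down to -.009: 89
{'az': -0.0, 'x': np.float64(-410.4), 'y': np.float64(47.9), 'z': np.float64(-0.0)}
```

>>> {"name": "jog_arm", "arguments": {"rows": [{"fingers": 42, "x": 0, "y": -1, "z": 15, "ax": 0, "ay": 0, "az": 0}, {"fingers": 42, "x": 0, "y": 0, "z": 20, "ax": 0, "ay": 0, "az": 0}, {"fingers": 42, "x": 0, "y": 0, "z": 8, "ax": 0, "ay": 0, "az": 0}, {"fingers": 42, "x": 0, "y": 0, "z": 1, "ax": 0, "ay": 0, "az": 0}, {"fingers": 42, "x": 0, "y": 0, "z": 0, "ax": 0, "ay": 0, "az": 0}, {"fingers": 10, "x": 0, "y": 0, "z": 0, "ax": 0, "ay": 0, "az": 0}, {"fingers": 10, "x": 0, "y": 0, "z": 0, "ax": 0, "ay": 0, "az": 0}, {"fingers": 10, "x": 0, "y": 0, "z": 0, "ax": 0, "ay": 0, "az": 0}]}}

```text
t: 37.85
eef_pos: [0.4782, 0.3166, -0.0181]
tool_rot: [0.0, 0.68, 0.733, 0.001]
contact_force: [-0.6, 0.0, 5.8]
gripper_width: 0.299
grasp_force: 49.2
```

>>> {"name": "jog_arm", "arguments": {"rows": [{"fingers": 10, "x": 0, "y": 0, "z": 0, "ax": 0, "ay": 0, "az": 0}, {"fingers": 10, "x": 0, "y": 0, "z": -25, "ax": 0, "ay": 0, "az": 0}, {"fingers": 10, "x": 0, "y": 0, "z": -45, "ax": 0, "ay": 0, "az": 0}, {"fingers": 10, "x": 0, "y": 0, "z": -47, "ax": 0, "ay": 0, "az": 0}, {"fingers": 10, "x": -41, "y": 5, "z": 0, "ax": 0, "ay": 0, "az": 0}, {"fingers": 10, "x": -41, "y": 5, "z": 0, "ax": 0, "ay": 0, "az": 0}, {"fingers": 10, "x": -41, "y": 5, "z": 0, "ax": 0, "ay": 0, "az": 0}, {"fingers": 10, "x": -41, "y": 5, "z": 0, "ax": 0, "ay": 0, "az": 0}]}}

```text
t: 38.65
eef_pos: [0.5098, 0.153, 0.0983]
tool_rot: [0.0, 0.68, 0.733, 0.0]
contact_force: [0.8, 0.3, -0.8]
gripper_width: 0.297
grasp_force: 49.3
```

>>> {"name": "jog_arm", "arguments": {"rows": [{"fingers": 10, "x": -41, "y": 5, "z": 0, "ax": 0, "ay": 0, "az": 0}, {"fingers": 10, "x": -41, "y": 5, "z": 0, "ax": 0, "ay": 0, "az": 0}, {"fingers": 10, "x": -41, "y": 5, "z": 0, "ax": 0, "ay": 0, "az": 0}, {"fingers": 10, "x": -41, "y": 5, "z": 0, "ax": 0, "ay": 0, "az": 0}, {"fingers": 10, "x": -41, "y": 4, "z": 0, "ax": 0, "ay": 0, "az": 0}, {"fingers": 10, "x": -41, "y": 4, "z": 0, "ax": 0, "ay": 0, "az": 0}, {"fingers": 10, "x": 0, "y": 0, "z": 0, "ax": 0, "ay": 0, "az": 8.5}, {"fingers": 10, "x": 0, "y": 0, "z": 0, "ax": 0, "ay": 0, "az": 8.5}]}}

```text
t: 39.45
eef_pos: [0.556, -0.0915, 0.0983]
tool_rot: [0.0, 0.784, 0.621, 0.0]
contact_force: [0.4, 1.1, -0.4]
gripper_width: 0.297
grasp_force: 49.3
```

>>> {"name": "jog_arm", "arguments": {"rows": [{"fingers": 10, "x": 0, "y": 0, "z": 0, "ax": 0, "ay": 0, "az": 8.5}, {"fingers": 10, "x": 0, "y": 0, "z": 0, "ax": 0, "ay": 0, "az": 8.5}, {"fingers": 10, "x": 0, "y": 0, "z": 0, "ax": 0, "ay": 0, "az": 8.5}, {"fingers": 10, "x": 0, "y": 0, "z": 0, "ax": 0, "ay": 0, "az": 8.5}, {"fingers": 10, "x": 0, "y": 0, "z": 0, "ax": 0, "ay": 0, "az": 8.5}, {"fingers": 10, "x": 0, "y": 0, "z": 0, "ax": 0, "ay": 0, "az": 8.5}, {"fingers": 10, "x": 0, "y": 0, "z": 0, "ax": 0, "ay": 0, "az": 8.5}, {"fingers": 10, "x": 0, "y": 0, "z": 0, "ax": 0, "ay": 0, "az": 8.5}]}}

```text
t: 40.25
eef_pos: [0.5561, -0.0887, 0.098]
tool_rot: [-0.0, 0.997, 0.078, 0.0]
contact_force: [-0.3, 0.3, -0.5]
gripper_width: 0.293
grasp_force: 49.3
```

>>> {"name": "jog_arm", "arguments": {"rows": [{"fingers": 10, "x": 0, "y": 0, "z": 0, "ax": 0, "ay": 0, "az": 5.5}, {"fingers": 10, "x": 0, "y": 0, "z": 0, "ax": 0, "ay": 0, "az": 0}, {"fingers": 10, "x": 0, "y": 0, "z": 30, "ax": 0, "ay": 0, "az": 0}, {"fingers": 10, "x": 0, "y": 0, "z": 30, "ax": 0, "ay": 0, "az": 0}, {"fingers": 10, "x": 0, "y": 0, "z": 0, "ax": 0, "ay": 0, "az": 0}, {"fingers": 10, "x": 0, "y": 0, "z": 0, "ax": 0, "ay": 0, "az": 0}, {"fingers": 10, "x": 0, "y": 0, "z": 0, "ax": 0, "ay": 0, "az": 0}, {"fingers": 10, "x": 0, "y": 0, "z": 0, "ax": 0, "ay": 0, "az": 0}]}}

```text
t: 41.05
eef_pos: [0.5571, -0.0893, 0.0392]
tool_rot: [0.0, 0.999, 0.033, 0.001]
contact_force: [1.3, -0.2, 0.2]
gripper_width: 0.3
grasp_force: 49.4
```

```bash
python3 -c "
from pp import *
place(.027,3.7)"; python3 teal.py
```

```text
[ 0.5571 -0.0893  0.0392] 3.8 q [-0.66  0.76  1.01  2.   -0.85  0.88 -0.68] grip 0.3 49.4
{'az': 0.1, 'x': -0.3, 'y': 0.2, 'z': 48.2}
(array([ 0.6695, -0.1908]), 104)
(array([ 0.6595, -0.0402]), 140)
(array([ 0.6363, -0.1992]), 79)
(array([ 0.5992, -0.4268]), 184)
(array([ 0.5709, -0.3865]), 161)
(array([ 0.5516, -0.4349]), 167)
(array([0.4008, 0.2626]), 136)
strips
can [[0.72682657 0.2691695  0.11      ]
 [0.74777773 0.15154736 0.1       ]]
```

>>> {"name": "jog_arm", "arguments": {"rows": [{"fingers": 10, "x": 0, "y": 0, "z": 22, "ax": 0, "ay": 0, "az": 0}, {"fingers": 10, "x": 0, "y": 0, "z": 16, "ax": 0, "ay": 0, "az": 0}, {"fingers": 10, "x": 0, "y": 0, "z": 8, "ax": 0, "ay": 0, "az": 0}, {"fingers": 10, "x": 0, "y": 0, "z": 0, "ax": 0, "ay": 0, "az": 0}, {"fingers": 42, "x": 0, "y": 0, "z": 0, "ax": 0, "ay": 0, "az": 0}, {"fingers": 42, "x": 0, "y": 0, "z": 0, "ax": 0, "ay": 0, "az": 0}, {"fingers": 42, "x": 0, "y": 0, "z": 0, "ax": 0, "ay": 0, "az": 0}, {"fingers": 42, "x": 0, "y": 0, "z": -15, "ax": 0, "ay": 0, "az": 0}]}}

```text
t: 41.9
eef_pos: [0.5549, -0.0886, 0.0061]
tool_rot: [-0.0, 0.999, 0.033, -0.001]
contact_force: [0.1, -0.2, -0.2]
gripper_width: 0.492
grasp_force: 0.0
```

>>> {"name": "jog_arm", "arguments": {"rows": [{"fingers": 42, "x": 0, "y": 0, "z": -45, "ax": 0, "ay": 0, "az": 0}, {"fingers": 42, "x": 0, "y": 0, "z": -45, "ax": 0, "ay": 0, "az": -8.5}, {"fingers": 42, "x": 0, "y": 0, "z": 0, "ax": 0, "ay": 0, "az": -8.5}, {"fingers": 42, "x": 0, "y": 0, "z": 0, "ax": 0, "ay": 0, "az": -8.5}, {"fingers": 42, "x": 0, "y": 0, "z": 0, "ax": 0, "ay": 0, "az": -8.5}, {"fingers": 42, "x": 0, "y": 0, "z": 0, "ax": 0, "ay": 0, "az": -8.5}, {"fingers": 42, "x": 0, "y": 0, "z": 0, "ax": 0, "ay": 0, "az": -8.5}, {"fingers": 42, "x": 0, "y": 0, "z": 0, "ax": 0, "ay": 0, "az": -8.5}]}}

```text
t: 42.7
eef_pos: [0.5562, -0.0894, 0.098]
tool_rot: [0.0, 0.85, 0.527, 0.0]
contact_force: [1.4, -0.3, 0.4]
gripper_width: 0.492
grasp_force: 0.0
```

>>> {"name": "jog_arm", "arguments": {"rows": [{"fingers": 42, "x": 0, "y": 0, "z": 0, "ax": 0, "ay": 0, "az": -8.5}, {"fingers": 42, "x": 0, "y": 0, "z": 0, "ax": 0, "ay": 0, "az": -7.2}, {"fingers": 42, "x": 0, "y": 0, "z": 0, "ax": 0, "ay": 0, "az": 0}, {"fingers": 42, "x": 0, "y": 0, "z": 0, "ax": 0, "ay": 0, "az": 0}, {"fingers": 42, "x": 0, "y": 0, "z": 0, "ax": 0, "ay": 0, "az": 0}, {"fingers": 42, "x": 0, "y": 0, "z": 0, "ax": 0, "ay": 0, "az": 0}, {"fingers": 42, "x": 0, "y": 0, "z": 0, "ax": 0, "ay": 0, "az": 0}, {"fingers": 42, "x": 0, "y": 0, "z": 0, "ax": 0, "ay": 0, "az": 0}]}}

```text
t: 43.5
eef_pos: [0.5561, -0.089, 0.0967]
tool_rot: [-0.0, 0.772, 0.636, -0.0]
contact_force: [-0.0, -0.1, -0.3]
gripper_width: 0.494
grasp_force: 0.0
```

```bash
python3 teal.py;python3 -c "
from pp import *
from h import cam,save
go('Bd',.081,78.9,183.7)
c=cam('top'); save(c,'v13.png',(90,150,350,300),3)"
```

```text
(array([ 0.6708, -0.204 ]), 58)
(array([ 0.6592, -0.0374]), 131)
(array([ 0.5992, -0.4268]), 184)
(array([ 0.5709, -0.3866]), 160)
(array([ 0.5516, -0.4351]), 165)
(array([0.3972, 0.2589]), 192)
strips
can [[0.72682657 0.2691695  0.11      ]
 [0.74777773 0.15154736 0.1       ]]
now [ 0.556  -0.089   0.0967] 79.0 q7 0.3 grip 0.491 0.0
to hover {'az': 0.1, 'x': 372.2, 'y': -221.9, 'z': 16.7} then down to -.0196: 99.6
carry {'az': -104.8, 'x': -120.2, 'y': -363.1, 'z': -0.0} down to -.009: 89
```

View pics/v13.png

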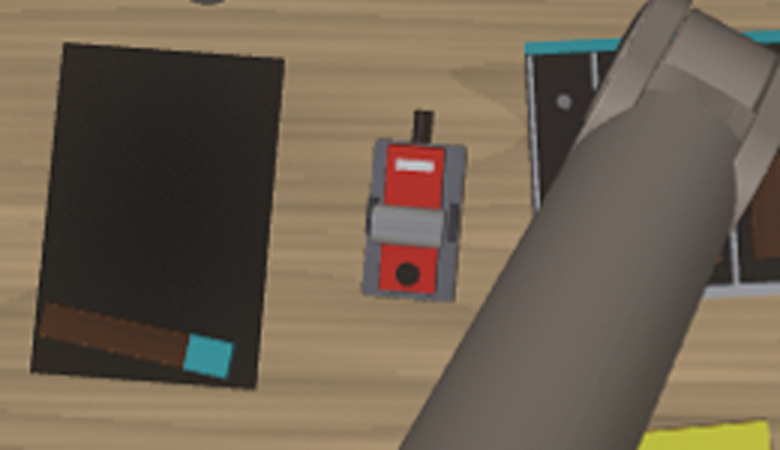

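The last dark strip on the mat is unmoved, with its teal end at (209,356). The roller leans towards the dot side at (407,226), so the rocker is off.

>>> {"name": "jog_arm", "arguments": {"rows": [{"fingers": 42, "x": 37, "y": -22, "z": 0, "ax": 0, "ay": 0, "az": 0}, {"fingers": 42, "x": 37, "y": -22, "z": 0, "ax": 0, "ay": 0, "az": 0}, {"fingers": 42, "x": 37, "y": -22, "z": 0, "ax": 0, "ay": 0, "az": 0}, {"fingers": 42, "x": 37, "y": -22, "z": 0, "ax": 0, "ay": 0, "az": 0}, {"fingers": 42, "x": 37, "y": -22, "z": 0, "ax": 0, "ay": 0, "az": 0}, {"fingers": 42, "x": 37, "y": -22, "z": 0, "ax": 0, "ay": 0, "az": 0}, {"fingers": 42, "x": 37, "y": -22, "z": 0, "ax": 0, "ay": 0, "az": 0}, {"fingers": 42, "x": 37, "y": -22, "z": 0, "ax": 0, "ay": 0, "az": 0}]}}

```text
t: 44.4
eef_pos: [0.4391, 0.2368, 0.097]
tool_rot: [-0.0, 0.772, 0.636, 0.0]
contact_force: [1.3, 0.0, 0.4]
gripper_width: 0.492
grasp_force: 0.0
```

>>> {"name": "jog_arm", "arguments": {"rows": [{"fingers": 42, "x": 38, "y": -23, "z": 0, "ax": 0, "ay": 0, "az": 0}, {"fingers": 42, "x": 38, "y": -23, "z": 0, "ax": 0, "ay": 0, "az": 0}, {"fingers": 42, "x": 0, "y": 0, "z": 0, "ax": 0, "ay": 0, "az": 0}, {"fingers": 42, "x": 0, "y": 0, "z": 36, "ax": 0, "ay": 0, "az": 0}, {"fingers": 42, "x": 0, "y": 0, "z": 36, "ax": 0, "ay": 0, "az": 0}, {"fingers": 42, "x": 0, "y": 0, "z": 0, "ax": 0, "ay": 0, "az": 0}, {"fingers": 42, "x": 0, "y": 0, "z": 0, "ax": 0, "ay": 0, "az": 0}, {"fingers": 42, "x": 0, "y": 0, "z": 0, "ax": 0, "ay": 0, "az": 0}]}}

```text
t: 45.2
eef_pos: [0.4104, 0.3188, 0.0264]
tool_rot: [-0.0, 0.772, 0.636, 0.001]
contact_force: [0.3, -1.4, -0.1]
gripper_width: 0.492
grasp_force: 0.0
```

```bash
python3 -c "
from pp import *
go('Bd',.081,78.9,183.7)
print(delta([*loc('Bd'),0],78.9,[*loc('board',0,.081),0],78.9))"
```

```text
now [0.4104 0.3188 0.0264] 79.0 q7 -0.43 grip 0.492 0.0
to hover {'az': 0.1, 'x': 0.1, 'y': -0.5, 'z': -53.6} then down to -.0196: 99.6
carry {'az': -104.8, 'x': -120.2, 'y': -363.1, 'z': -0.0} down to -.009: 89
{'az': -0.0, 'x': np.float64(-320.4), 'y': np.float64(209.0), 'z': np.float64(-0.0)}
```

>>> {"name": "jog_arm", "arguments": {"rows": [{"fingers": 42, "x": 0, "y": 0, "z": 15, "ax": 0, "ay": 0, "az": 0}, {"fingers": 42, "x": 0, "y": 0, "z": 20, "ax": 0, "ay": 0, "az": 0}, {"fingers": 42, "x": 0, "y": 0, "z": 8, "ax": 0, "ay": 0, "az": 0}, {"fingers": 42, "x": 0, "y": 0, "z": 1, "ax": 0, "ay": 0, "az": 0}, {"fingers": 42, "x": 0, "y": 0, "z": 0, "ax": 0, "ay": 0, "az": 0}, {"fingers": 10, "x": 0, "y": 0, "z": 0, "ax": 0, "ay": 0, "az": 0}, {"fingers": 10, "x": 0, "y": 0, "z": 0, "ax": 0, "ay": 0, "az": 0}, {"fingers": 10, "x": 0, "y": 0, "z": 0, "ax": 0, "ay": 0, "az": 0}]}}

```text
t: 46.0
eef_pos: [0.4097, 0.3189, -0.0183]
tool_rot: [-0.0, 0.772, 0.636, 0.001]
contact_force: [-0.9, -0.7, 6.4]
gripper_width: 0.301
grasp_force: 49.1
```

>>> {"name": "jog_arm", "arguments": {"rows": [{"fingers": 10, "x": 0, "y": 0, "z": 0, "ax": 0, "ay": 0, "az": 0}, {"fingers": 10, "x": 0, "y": 0, "z": -25, "ax": 0, "ay": 0, "az": 0}, {"fingers": 10, "x": 0, "y": 0, "z": -45, "ax": 0, "ay": 0, "az": 0}, {"fingers": 10, "x": 0, "y": 0, "z": -47, "ax": 0, "ay": 0, "az": 0}, {"fingers": 10, "x": -35, "y": 23, "z": 0, "ax": 0, "ay": 0, "az": 0}, {"fingers": 10, "x": -35, "y": 23, "z": 0, "ax": 0, "ay": 0, "az": 0}, {"fingers": 10, "x": -35, "y": 23, "z": 0, "ax": 0, "ay": 0, "az": 0}, {"fingers": 10, "x": -35, "y": 23, "z": 0, "ax": 0, "ay": 0, "az": 0}]}}

```text
t: 46.8
eef_pos: [0.4732, 0.1625, 0.0984]
tool_rot: [-0.0, 0.771, 0.636, 0.001]
contact_force: [0.2, 0.8, -1.4]
gripper_width: 0.294
grasp_force: 49.3
```

>>> {"name": "jog_arm", "arguments": {"rows": [{"fingers": 10, "x": -36, "y": 23, "z": 0, "ax": 0, "ay": 0, "az": 0}, {"fingers": 10, "x": -36, "y": 23, "z": 0, "ax": 0, "ay": 0, "az": 0}, {"fingers": 10, "x": -36, "y": 23, "z": 0, "ax": 0, "ay": 0, "az": 0}, {"fingers": 10, "x": -36, "y": 24, "z": 0, "ax": 0, "ay": 0, "az": 0}, {"fingers": 10, "x": -36, "y": 24, "z": 0, "ax": 0, "ay": 0, "az": 0}, {"fingers": 10, "x": 0, "y": 0, "z": 0, "ax": 0, "ay": 0, "az": -8.5}, {"fingers": 10, "x": 0, "y": 0, "z": 0, "ax": 0, "ay": 0, "az": -8.5}, {"fingers": 10, "x": 0, "y": 0, "z": 0, "ax": 0, "ay": 0, "az": -8.5}]}}

```text
t: 47.6
eef_pos: [0.5533, -0.0361, 0.098]
tool_rot: [0.0, 0.61, 0.792, 0.0]
contact_force: [-1.0, -0.3, -0.5]
gripper_width: 0.299
grasp_force: 49.4
```

>>> {"name": "jog_arm", "arguments": {"rows": [{"fingers": 10, "x": 0, "y": 0, "z": 0, "ax": 0, "ay": 0, "az": -8.5}, {"fingers": 10, "x": 0, "y": 0, "z": 0, "ax": 0, "ay": 0, "az": -8.5}, {"fingers": 10, "x": 0, "y": 0, "z": 0, "ax": 0, "ay": 0, "az": -8.5}, {"fingers": 10, "x": 0, "y": 0, "z": 0, "ax": 0, "ay": 0, "az": -8.5}, {"fingers": 10, "x": 0, "y": 0, "z": 0, "ax": 0, "ay": 0, "az": -8.5}, {"fingers": 10, "x": 0, "y": 0, "z": 0, "ax": 0, "ay": 0, "az": -8.5}, {"fingers": 10, "x": 0, "y": 0, "z": 0, "ax": 0, "ay": 0, "az": -8.5}, {"fingers": 10, "x": 0, "y": 0, "z": 0, "ax": 0, "ay": 0, "az": -8.5}]}}

```text
t: 48.4
eef_pos: [0.5532, -0.0356, 0.0981]
tool_rot: [0.0, 0.062, 0.998, -0.0]
contact_force: [-0.0, 0.0, 1.6]
gripper_width: 0.297
grasp_force: 49.4
```

>>> {"name": "jog_arm", "arguments": {"rows": [{"fingers": 10, "x": 0, "y": 0, "z": 0, "ax": 0, "ay": 0, "az": -8.5}, {"fingers": 10, "x": 0, "y": 0, "z": 0, "ax": 0, "ay": 0, "az": -2.8}, {"fingers": 10, "x": 0, "y": 0, "z": 0, "ax": 0, "ay": 0, "az": 0}, {"fingers": 10, "x": 0, "y": 0, "z": 30, "ax": 0, "ay": 0, "az": 0}, {"fingers": 10, "x": 0, "y": 0, "z": 30, "ax": 0, "ay": 0, "az": 0}, {"fingers": 10, "x": 0, "y": 0, "z": 0, "ax": 0, "ay": 0, "az": 0}, {"fingers": 10, "x": 0, "y": 0, "z": 0, "ax": 0, "ay": 0, "az": 0}, {"fingers": 10, "x": 0, "y": 0, "z": 0, "ax": 0, "ay": 0, "az": 0}]}}

```text
t: 49.2
eef_pos: [0.5544, -0.0356, 0.0392]
tool_rot: [0.001, -0.033, 0.999, -0.0]
contact_force: [-0.6, -0.8, -0.4]
gripper_width: 0.298
grasp_force: 49.4
```

```bash
python3 -c "
from pp import *
place(.081,183.7)"; python3 teal.py
```

```text
[ 0.5544 -0.0356  0.0392] 183.8 q [-0.27  0.5   0.28  1.99 -0.21  0.68  1.78] grip 0.298 49.4
{'az': 0.1, 'x': 1.0, 'y': 0.1, 'z': 48.2}
(array([ 0.6668, -0.1473]), 245)
(array([ 0.6284, -0.1944]), 186)
(array([ 0.6227, -0.1429]), 158)
(array([ 0.5992, -0.4268]), 184)
(array([ 0.5709, -0.3864]), 162)
(array([ 0.5516, -0.435 ]), 166)
strips
can [[0.72682657 0.2691695  0.11      ]
 [0.74777773 0.15154736 0.1       ]]
```

>>> {"name": "jog_arm", "arguments": {"rows": [{"fingers": 10, "x": 1, "y": 0, "z": 22, "ax": 0, "ay": 0, "az": 0}, {"fingers": 10, "x": 0, "y": 0, "z": 16, "ax": 0, "ay": 0, "az": 0}, {"fingers": 10, "x": 0, "y": 0, "z": 8, "ax": 0, "ay": 0, "az": 0}, {"fingers": 10, "x": 0, "y": 0, "z": 0, "ax": 0, "ay": 0, "az": 0}, {"fingers": 42, "x": 0, "y": 0, "z": 0, "ax": 0, "ay": 0, "az": 0}, {"fingers": 42, "x": 0, "y": 0, "z": 0, "ax": 0, "ay": 0, "az": 0}, {"fingers": 42, "x": 0, "y": 0, "z": 0, "ax": 0, "ay": 0, "az": 0}, {"fingers": 42, "x": 0, "y": 0, "z": -15, "ax": 0, "ay": 0, "az": 0}]}}

```text
t: 50.05
eef_pos: [0.551, -0.0355, 0.0063]
tool_rot: [-0.001, -0.033, 0.999, 0.0]
contact_force: [-0.2, -0.8, 0.6]
gripper_width: 0.492
grasp_force: 0.0
```

>>> {"name": "jog_arm", "arguments": {"rows": [{"fingers": 42, "x": 0, "y": 0, "z": -45, "ax": 0, "ay": 0, "az": 0}, {"fingers": 42, "x": 0, "y": 0, "z": -45, "ax": 0, "ay": 0, "az": 0}, {"fingers": 0, "x": -3, "y": 31, "z": 0, "ax": 0, "ay": 0, "az": 4}, {"fingers": 0, "x": -3, "y": 31, "z": 0, "ax": 0, "ay": 0, "az": 0}, {"fingers": 0, "x": -1, "y": 31, "z": 0, "ax": 0, "ay": 0, "az": 0}, {"fingers": 0, "x": -1, "y": 31, "z": 0, "ax": 0, "ay": 0, "az": 0}, {"fingers": 0, "x": 0, "y": 0, "z": 0, "ax": 0, "ay": 0, "az": 0}, {"fingers": 0, "x": 0, "y": 0, "z": 0, "ax": 0, "ay": 0, "az": 0}]}}

```text
t: 50.85
eef_pos: [0.5586, 0.0891, 0.0978]
tool_rot: [0.0, 0.001, 1.0, 0.0]
contact_force: [-0.2, -0.8, -0.2]
gripper_width: -0.004
grasp_force: 0.0
```

```bash
python3 teal.py;python3 -c "
from pp import *
from h import cam,save
o=bot.get_obs(); print(o['eef_pos'],tool(o))
for l in(.081,.027,-.027,-.081): print(np.round(loc('board',.062,l),4))
c=cam('top'); save(c,'v14.png',(210,140,470,290),3)"
```

```text
(array([ 0.6639, -0.1098]), 377)
(array([ 0.6284, -0.1944]), 186)
(array([ 0.6233, -0.1405]), 187)
(array([ 0.6159, -0.0316]), 186)
(array([ 0.6198, -0.0851]), 187)
(array([ 0.5994, -0.4266]), 185)
(array([ 0.5709, -0.3864]), 162)
(array([ 0.5516, -0.4349]), 167)
strips
can [[0.72682657 0.2691695  0.11      ]
 [0.74777773 0.15154736 0.1       ]]
[0.55862739 0.08782613 0.09762378] 179.78303058544662
[ 0.6152 -0.0316]
[ 0.6187 -0.0855]
[ 0.6222 -0.1394]
[ 0.6257 -0.1933]
```

View pics/v14.png

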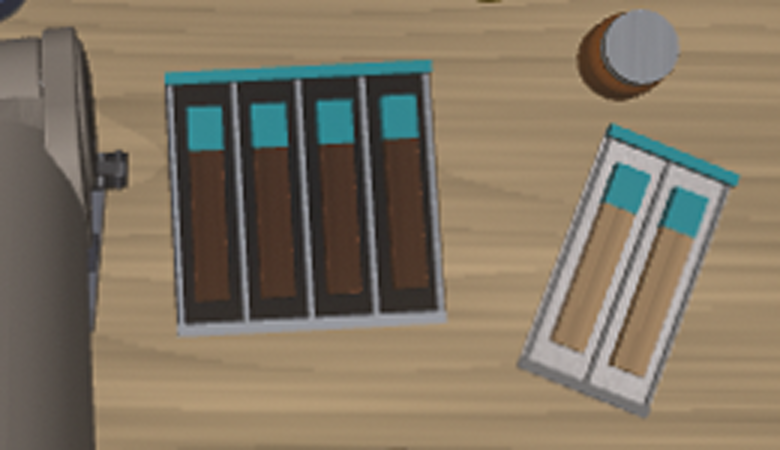

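The picture shows all four dark strips in the board lanes, at (205,205) to (405,190), and both pale strips in the tray, at (600,255) and (660,280), teal ends up. Next I press the white bar.

>>> {"name": "jog_arm", "arguments": {"rows": [{"fingers": 0, "x": 2, "y": 1, "z": 30, "ax": 0, "ay": 0, "az": 0}, {"fingers": 0, "x": 0, "y": 0, "z": 25, "ax": 0, "ay": 0, "az": 0}, {"fingers": 0, "x": 0, "y": 0, "z": 8, "ax": 0, "ay": 0, "az": 0}, {"fingers": 0, "x": 0, "y": 0, "z": 4, "ax": 0, "ay": 0, "az": 0}, {"fingers": 0, "x": 0, "y": 0, "z": 3, "ax": 0, "ay": 0, "az": 0}, {"fingers": 0, "x": 0, "y": 0, "z": 2, "ax": 0, "ay": 0, "az": 0}, {"fingers": 0, "x": 0, "y": 0, "z": 2, "ax": 0, "ay": 0, "az": 0}, {"fingers": 0, "x": 0, "y": 0, "z": 2, "ax": 0, "ay": 0, "az": 0}]}}

```text
t: 51.75
eef_pos: [0.5571, 0.0898, 0.0213]
tool_rot: [0.001, 0.002, 1.0, 0.0]
contact_force: [0.3, -0.5, -0.2]
gripper_width: 0.001
grasp_force: 0.1
```

>>> {"name": "jog_arm", "arguments": {"rows": [{"fingers": 0, "x": 0, "y": 0, "z": 2, "ax": 0, "ay": 0, "az": 0}, {"fingers": 0, "x": 0, "y": 0, "z": 2, "ax": 0, "ay": 0, "az": 0}, {"fingers": 0, "x": 0, "y": 0, "z": 2, "ax": 0, "ay": 0, "az": 0}, {"fingers": 0, "x": 0, "y": 0, "z": 2, "ax": 0, "ay": 0, "az": 0}, {"fingers": 0, "x": 0, "y": 0, "z": 2, "ax": 0, "ay": 0, "az": 0}, {"fingers": 0, "x": 0, "y": 0, "z": 0, "ax": 0, "ay": 0, "az": 0}, {"fingers": 0, "x": 0, "y": 0, "z": 0, "ax": 0, "ay": 0, "az": 0}, {"fingers": 0, "x": 0, "y": 0, "z": 0, "ax": 0, "ay": 0, "az": 0}]}}

```text
t: 52.55
eef_pos: [0.5566, 0.0896, 0.0109]
tool_rot: [0.0, 0.002, 1.0, 0.0]
contact_force: [0.6, 0.2, -0.8]
gripper_width: -0.001
grasp_force: 0.0
```

>>> {"name": "jog_arm", "arguments": {"rows": [{"fingers": 0, "x": 0, "y": 0, "z": -20, "ax": 0, "ay": 0, "az": 0}, {"fingers": 0, "x": 0, "y": 0, "z": -40, "ax": 0, "ay": 0, "az": 0}, {"fingers": 0, "x": 0, "y": 0, "z": -40, "ax": 0, "ay": 0, "az": 0}, {"fingers": 0, "x": 0, "y": 40, "z": 0, "ax": 0, "ay": 0, "az": 0}, {"fingers": 0, "x": 0, "y": 40, "z": 0, "ax": 0, "ay": 0, "az": 0}, {"fingers": 0, "x": 0, "y": 40, "z": 0, "ax": 0, "ay": 0, "az": 0}, {"fingers": 0, "x": 0, "y": 0, "z": 0, "ax": 0, "ay": 0, "az": 0}, {"fingers": 0, "x": 0, "y": 0, "z": 0, "ax": 0, "ay": 0, "az": 0}]}}

```text
t: 53.35
eef_pos: [0.5565, 0.2107, 0.1107]
tool_rot: [-0.0, 0.0, 1.0, -0.0]
contact_force: [-0.2, 0.1, -0.1]
gripper_width: 0.001
grasp_force: 0.0
```

```bash
python3 rk.py; python3 teal.py | head -8
```

```text
('bar', np.float64(303.6), np.float64(196.6), 95, 'red rows', np.int64(186), np.int64(215))
('bar', np.float64(304.0), np.float64(196.4), 114, 'red rows', np.int64(186), np.int64(215))
[0.55682857 0.20899737 0.11072788] [ 0.7623363  -0.43700836 -0.31499981]
(array([ 0.6639, -0.1098]), 377)
(array([ 0.6284, -0.1943]), 181)
(array([ 0.6233, -0.1405]), 187)
(array([ 0.6159, -0.0316]), 186)
(array([ 0.6198, -0.0853]), 184)
(array([ 0.5992, -0.427 ]), 183)
(array([ 0.5709, -0.3868]), 158)
(array([ 0.5515, -0.4352]), 163)
```

The rocker's red rows (186 to 215) match the starting "on" picture, and all strips are still in place.

```bash
python3 -c "
from station import bot
print(bot.hand_in())"
```

```text
the job is handed in; nothing more can be done
None
```

The job is handed in at about 53 s on the robot's clock, verdict not shown: vacuum switched off first, 2 pale strips laid in the tray, 4 dark strips in the board, vacuum back on; the last pictures showed every strip in its lane, teal end to teal end.

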